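# Lay out the robot-car kit from its stacks

## Task

Take the two stacks of robot-car parts apart and lay out the kit: set each of the five parts (wheel, battery holder, gear motor, driver module, ball caster) alone on the white tile that bears its own outline, centred on the outline, lined up with it and the same side up as it is now. Do not drop anything or tip it over.

Things in the scene. Friction and masses are not known exactly. Their poses are not given: they have to be found in the camera images.
- wheel_mid (a point): centre of the car wheel, which lies flat: ribbed black tyre 60 mm in diameter, 26 mm high, yellow hub with dark spokes showing on top. Its z is its axle, up; 13 mm from this point to its underside. It stands on the table as the base of one of the two stacks.
- holder_mid (a point): centre of the battery holder: black box 62 (x) x 31 (y) x 26 (z) mm with two steel-and-copper round cells lying along x in its open top; 13 mm from this point to its underside; flat top strong enough to carry parts. It stands on the table as the base of the other stack.
- motor_mid (a point): centre of the gear motor, which lies on its side: bar 68 (x) x 19 (y) x 22 (z, up) mm, yellow gearbox at +x, white motor end at -x; a white axle 5.4 mm thick runs along y, 22 mm from this point towards +x, at mid height, standing out 8 mm on both sides; 11 mm from this point to its underside. It lies centred on the wheel or on the holder (on the holder, crosswise), within about 5 mm.
- driver_mid (a point): centre of the motor driver module: square black base 36 x 36 mm, 14 mm high, with two small blue terminal blocks on each of two sides, and on it a narrower finned aluminium heat sink 26 x 18 mm that rises to 26 mm in all (fins along x); 13 mm from this point to its underside. It lies on whichever base does not carry the motor, turned any way.
- caster_mid (a point): centre of the ball caster: small black round body 30 mm in diameter and 14 mm high with a steel ball standing out of its top to 20 mm in all, z up; 10 mm from this point to its underside (so the black body reaches from 10 mm below to 4 mm above). It sits on top of the motor, centred within about 4 mm, so that stack is three high (26 + 22 + 20 mm).
- tile_wheel: fixed white plate 92 x 76 x 3 mm (92 along its x) lying on the table, z up, top face 3 mm above the origin, which is at the centre of its underside; in its middle, at true size, the dark outline of the wheel: a disc 60 mm across with a light ring in it. The five tiles and the two stacks exchange places from start to start.
- tile_holder: fixed white plate 92 x 76 x 3 mm (92 along its x) lying on the table, z up, top face 3 mm above the origin, which is at the centre of its underside; in its middle, at true size, the dark outline of the battery holder: a rectangle 62 (x) x 31 (y) mm with two light bars side by side along x.
- tile_motor: fixed white plate 92 x 76 x 3 mm (92 along its x) lying on the table, z up, top face 3 mm above the origin, which is at the centre of its underside; in its middle, at true size, the dark outline of the gear motor: a narrow bar 68 (x) x 19 (y) mm with a short cross bar (the axle) near its +x end. The motor may lie either way round.
- tile_driver: fixed white plate 92 x 76 x 3 mm (92 along its x) lying on the table, z up, top face 3 mm above the origin, which is at the centre of its underside; in its middle, at true size, the dark outline of the driver module: a square 36 x 36 mm, with five thin light lines along x. The module may lie in any of the four square ways.
- tile_caster: fixed white plate 92 x 76 x 3 mm (92 along its x) lying on the table, z up, top face 3 mm above the origin, which is at the centre of its underside; in its middle, at true size, the dark outline of the ball caster: a disc 30 mm across with a light middle.
Mind the look-alikes: they are no part of the job. What is shaped like the tile_holder but brown, turquoise or yellow is not meant.

How it is judged:
By the outcome, as a careful person would: the job done as asked, in the order asked, and still so for the second after the job is handed in, with the robot touching nothing.
It also fails if it takes over 141 s, if anything falls off the work surface, if the arm or the gripper's body presses on something with over 40 N, if the wrist force passes 120 N, or if a joint passes its speed limit or range.

## Robot

A 6-joint arm with a two-finger parallel gripper is mounted at the origin on the work surface. World frame = base frame: x ahead of the robot, y to its left, z up, the work surface at z = 0. Lengths are in m, angles in rad, forces in N, time in s.
With the tool pointing down it reaches from about 0.4 to 0.825 m from the base axis. Payload 7 kg.
Tool frame: the origin (TCP) lies midway between the tips of the shut fingers; the grasp point (between the pads) lies hold_point_z behind it (hold_point_z is the distance from the TCP to the grasp point, in m); z points along the fingers, y is the line along which they close (so a half turn about z gives the same grasp; the last joint's range is limited). The gripper opens to 88 mm and grips with 3 to 60 N. Pads are 19 mm wide; open, the fingers measure 130 mm over their backs; the gripper's body (78 mm by 193 mm) begins 47 mm behind the grasp point.
Start: joints at [-0.843, 0.359, 0.012, 0, -1.224, -0.288], TCP at [0.287, -0.611, 0.227] pointing down, gripper open.
Joint ranges: [-3.07, 3.07], [-1.43, 2.12], [-1.02, 1.25], [-3.03, 1.67], [-3.05, -0], [-3.03, 3.03]. Speed limits (rad/s): [2.39, 2.39, 3.01, 3.14, 3.14, 3.14].

## Interface

Orientations are given as [roll, pitch, yaw] about the fixed x, y, z axes, in that order (R = Rz(yaw) Ry(pitch) Rx(roll)).
In Python, from station import * gives the robot as it stands.
- The arm moves only by the tool apply_moves, never from a script. Its argument "steps" is a list of rows, each an object with "translation": the shift along the world's x, y, z scaled (see below), a list of three; "rotation": the turn, a rotation vector about the world's x, y, z scaled (see below), a list of three. A call has exactly 10 rows; each row is the pose to reach, as a shift and turn from the pose commanded when the call began; what a row does not reach only later rows make up. The controller multiplies each number of a shift by 250 mm and each number of a turn by 30 degrees. A row lasts 1/12 s, in which the tool goes at most 41.7 mm and 7.16 degrees, less where a joint would pass 70% of its speed; a pose out of reach is approached as far as the arm can. A call with a number of a shift or a turn outside -1 to 1 is refused whole. A call with a gripper value outside its range is refused whole. "jaw" is the closure, from -1 (fully open) to 1 (shut), so that 0 is half open, set as the call begins (left out, the last holds). The fingers move at their own pace and stop on an object; "newtons" is the grip in N (left out, the last holds). Time passes only in rows, so rows that repeat a pose let the fingers close, or fill a call up. It gives the time, the measured TCP pose, the force, the opening and the grip force at its end, in the units of the state.
- get_state(): the state, without advancing time (a new reading comes with each control period).
- grab_frame(name): name is "side" or "top" or "wrist"; returns the picture (384x512x3 uint8, blue, green, red); there is no depth.
- camera_model(name): a dict with "fx", "fy", "cx", "cy" (pixels), "xyz" and "rotation" of the camera in the world. Camera axes: x right, y down, z forward; pixel columns grow to the right and rows downward; lengths in m; the calibration is good to about 2 mm. A picture is of the moment at which its call begins: read the wrist's pose just before it. camera_model takes no time and is no camera call; for the wrist camera it gives the pose at the moment of the call.
- job_done(): hands the job in; it is judged then, once.
The state is a dict: "t": time; "q": joint angles; "qd": joint speeds; "joint_efforts": joint torques, N m; "eef_pos": TCP position; "ee_rot": TCP orientation; "force": force on the tool from outside, world axes, zero at the start; "moment": the same for the moment, N m; "width": finger opening in m; "gripper_force": force on a finger pad.
Only numpy, scipy, OpenCV 4.12 (cv2) and the standard library are available. Lean on these libraries where they do the work, as an engineer would, in place of code of your own. Each camera call takes 0.05 s, during which the arm holds its last target. There are 200 camera calls.

## Working session

There is one attempt and no reset: what is moved stays moved. The work goes in short steps, Python scripts to look and compute and a tool call to move; the robot and the scene stay as the last step left them, time stands still between calls to the robot, and variables do not carry over. Pictures are saved under pics/ and viewed, at most 14 in all, crops included, and the job is handed in when it is done.

Besides the shell and the picture viewer there is one more tool, called after "Call:" in YAML: its name, and indented under it one key for each argument. apply_moves: Moves the arm, as the interface text tells. Shifts and turns lie within -1 to 1; 1 stands for 250 mm of shift or 30 degrees of turn. Its arguments: {"type":"object","properties":{"steps":{"type":"array"},"jaw":{"type":"number"},"newtons":{"type":"number"}},"required":["steps"]}

```bash
ls; mkdir -p pics
python3 - <<'E'
from station import *
import cv2
s=get_state();print(s)
try: print(hold_point_z)
except Exception as e: print(e)
for n in("top","side"):
    c=camera_model(n);print(n,c)
    cv2.imwrite(f"pics/{n}0.png",cv2.resize(grab_frame(n),None,fx=1.5,fy=1.5,interpolation=cv2.INTER_CUBIC))
E
```

```text
pics
{'t': 0.0, 'q': array([-8.42899303e-01,  3.59396998e-01,  1.10458391e-02, -3.34326915e-04,
       -1.22413843e+00, -2.88135119e-01]), 'qd': array([ 1.26103688e-04, -6.15045286e-04,  2.11662509e-05,  3.69768027e-04,
       -1.88320023e-03, -6.44289288e-04]), 'joint_efforts': array([ 4.85823675e-04, -5.82714200e+01,  2.93064612e+01,  6.99748233e+00,
        6.93586378e-03, -1.56536134e-04]), 'eef_pos': array([ 0.28713343, -0.61032188,  0.22561336]), 'ee_rot': array([ 3.13987988e+00, -1.79878098e-04, -2.70194445e+00]), 'force': array([ 0.42475248, -0.40619252,  0.29214875]), 'moment': array([-0.07609938, -0.0118634 , -0.01825272]), 'gripper_force': 0.0, 'width': 0.08759166471338597}
0.0188
top {'fx': 381.67836453029264, 'fy': 381.67836453029264, 'cx': 253.80097020675385, 'cy': 187.97926154719198, 'xyz': array([ 0.23701023, -0.0812462 ,  1.39856123]), 'rotation': array([-2.93249132e+00,  6.87134832e-04, -1.55564433e+00])}
side {'fx': 371.0748447934434, 'fy': 371.0748447934434, 'cx': 262.77442072815995, 'cy': 184.5485051331463, 'xyz': array([0.46994049, 0.81297256, 0.83360891]), 'rotation': array([-2.3045561 ,  0.00717698, -3.10765573])}
```

View pics/top0.png

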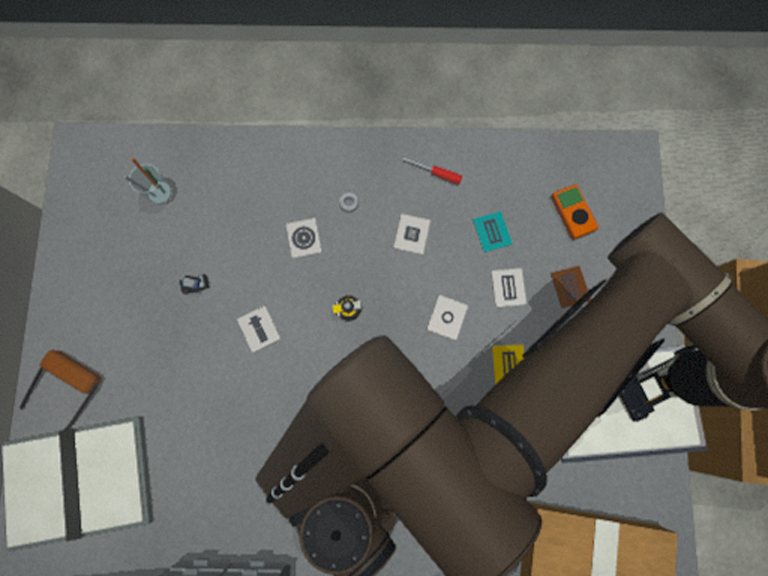

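View pics/side0.png

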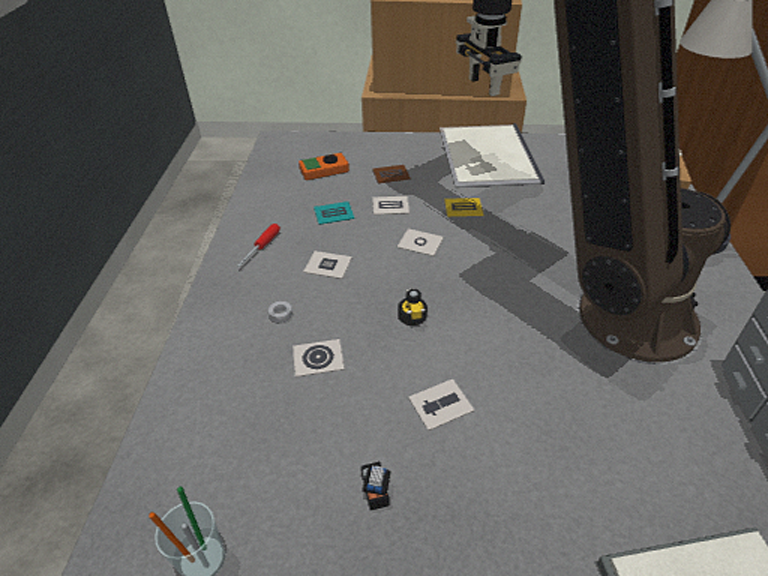

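The top view (1.5x) shows these tiles: wheel (303,237), driver (412,234), caster (447,317), motor (259,329), and white holder (509,287). The holder's look-alikes are turquoise (491,231), brown (570,286) and yellow (509,365). The wheel+motor+caster stack is at (347,307) and the holder+driver stack at (194,284). The side view agrees.

```bash
cat > h.py <<'E'
from station import *
import numpy as np, cv2
from scipy.spatial.transform import Rotation as R
def cam(n):
    c=camera_model(n); return c,R.from_euler('xyz',c['rotation']).as_matrix()
def ray(cm,px,z):
    c,M=cm; px=np.atleast_2d(px).astype(float)
    d=np.c_[(px[:,0]-c['cx'])/c['fx'],(px[:,1]-c['cy'])/c['fy'],np.ones(len(px))]@M.T
    return c['xyz']+d*((z-c['xyz'][2])/d[:,2])[:,None]
def proj(cm,p):
    c,M=cm; q=(np.atleast_2d(p)-c['xyz'])@M
    return np.c_[c['fx']*q[:,0]/q[:,2]+c['cx'],c['fy']*q[:,1]/q[:,2]+c['cy']]
def rect(P):  # world pts -> centre, long,short, yaw of long side deg
    (x,y),(w,h),a=cv2.minAreaRect((P[:,:2]*1000).astype(np.float32))
    if w<h: w,h,a=h,w,a+90
    return x/1000,y/1000,w,h,(a+90)%180-90
def tiles(im,cm,z=0.003,lo=150):
    hsv=cv2.cvtColor(im,cv2.COLOR_BGR2HSV)
    m=((hsv[...,2]>lo)&(hsv[...,1]<45)).astype(np.uint8)
    out=[]
    for c in cv2.findContours(m,cv2.RETR_EXTERNAL,cv2.CHAIN_APPROX_NONE)[0]:
        if len(c)<40: continue
        r=rect(ray(cm,cv2.convexHull(c)[:,0],z))
        if 75<r[2]<110 and 60<r[3]<92: out.append((np.round(r,4),np.round(c[:,0].mean(0))))
    return out
def to(x,y,z,yaw):  # scaled shift, scaled turn about z from measured pose; yaw deg mod 180
    s=get_state(); p=s['eef_pos']; e=s['ee_rot']
    d=(np.array([x,y,z])-p)/0.25
    M=R.from_euler('xyz',e).as_matrix(); cy=np.degrees(np.arctan2(M[1,1],M[0,1]))  # closing-axis angle
    t=(yaw-cy+90)%180-90
    tilt=(R.from_euler('xyz',[np.pi,0,e[2]])*R.from_euler('xyz',e).inv()).as_rotvec()
    print('shift',np.round(d,3),'turn',round(t/30,3),'q6',round(s['q'][5],2),'tilt',np.round(np.degrees(tilt)/30,3),'t',round(s['t'],1))
E
python3 - <<'E'
from h import *
im=grab_frame("top");cm=cam("top")
for t in tiles(im,cm): print(t)
for n,p,z in(("A",(347,307),.05),("B",(194,284),.04)): print(n,ray(cm,np.array(p)/1.5,z))
s=get_state();c,M=cam("wrist");T=R.from_euler('xyz',s['ee_rot']).as_matrix()
print(c,T.T@(c['xyz']-s['eef_pos']),T.T@M)
E
```

```text
(array([ 0.4133,  0.2233, 92.5081, 77.2297, 27.8883]), array([172., 219.]))
(array([  0.4484,  -0.2406,  93.8445,  77.0435, -19.5312]), array([298., 211.]))
(array([ 0.5254, -0.3934, 93.0858, 76.3148,  5.9035]), array([339., 191.]))
(array([ 0.6463,  0.1225, 93.4215, 76.4265, 12.6521]), array([202., 158.]))
(array([  0.661 ,  -0.152 ,  94.4155,  76.7152, -11.4851]), array([274., 156.]))
A [[0.46088103 0.00349068 0.05      ]]
B [[0.51342796 0.37659134 0.04      ]]
{'fx': 267.43638105455494, 'fy': 267.43638105455494, 'cx': 256.59992666352224, 'cy': 188.10341773775468, 'xyz': array([ 0.21386664, -0.64540746,  0.38446637]), 'rotation': array([ 2.83500937e+00, -1.20006908e-03,  2.00957720e+00])} [ 0.08125538 -0.00019671 -0.15857302] [[-9.13664741e-04 -9.53332376e-01 -3.01921424e-01]
 [ 9.99999583e-01 -8.75367788e-04 -2.62147365e-04]
 [-1.43787187e-05 -3.01921538e-01  9.53332778e-01]]
```

Call:
apply_moves:
  steps:
    - {"translation": [0.35, 1, 0], "rotation": [0, 0, 0]}
    - {"translation": [0.35, 1, 0], "rotation": [0, 0, 0]}
    - {"translation": [0.35, 1, 0], "rotation": [0, 0, 0]}
    - {"translation": [0.35, 1, 0], "rotation": [0, 0, 0]}
    - {"translation": [0.35, 1, 0], "rotation": [0, 0, 0]}
    - {"translation": [0.35, 1, 0], "rotation": [0, 0, 0]}
    - {"translation": [0.35, 1, 0], "rotation": [0, 0, 0]}
    - {"translation": [0.35, 1, 0], "rotation": [0, 0, 0]}
    - {"translation": [0.35, 1, 0], "rotation": [0, 0, 0]}
    - {"translation": [0.35, 1, 0], "rotation": [0, 0, 0]}
  jaw: -1
  newtons: 15

```text
t: 0.98
eef_pos: [0.3749, -0.361, 0.2266]
ee_rot: [-3.142, -0.0, -2.701]
force: [-0.4, -0.5, -0.4]
width: 0.0875
gripper_force: 0.0
```

Call:
apply_moves:
  steps:
    - {"translation": [0.34, 1, -0.1], "rotation": [0, 0, 0]}
    - {"translation": [0.34, 1, -0.1], "rotation": [0, 0, 0]}
    - {"translation": [0.34, 1, -0.1], "rotation": [0, 0, 0]}
    - {"translation": [0.34, 1, -0.1], "rotation": [0, 0, 0]}
    - {"translation": [0.34, 1, -0.1], "rotation": [0, 0, 0]}
    - {"translation": [0.34, 1, -0.1], "rotation": [0, 0, 0]}
    - {"translation": [0.34, 1, -0.1], "rotation": [0, 0, 0]}
    - {"translation": [0.34, 1, -0.1], "rotation": [0, 0, 0]}
    - {"translation": [0.34, 1, -0.1], "rotation": [0, 0, 0]}
    - {"translation": [0.34, 1, -0.1], "rotation": [0, 0, 0]}

```text
t: 1.82
eef_pos: [0.4597, -0.1117, 0.2013]
ee_rot: [3.141, -0.001, -2.703]
force: [-0.2, 0.3, 0.6]
width: 0.0877
gripper_force: 0.0
```

Call:
apply_moves:
  steps:
    - {"translation": [0, 0.456, -0.05], "rotation": [0, 0, 0]}
    - {"translation": [0, 0.456, -0.05], "rotation": [0, 0, 0]}
    - {"translation": [0, 0.456, -0.05], "rotation": [0, 0, 0]}
    - {"translation": [0, 0.456, -0.05], "rotation": [0, 0, 0]}
    - {"translation": [0, 0.456, -0.05], "rotation": [0, 0, 0]}
    - {"translation": [0, 0.456, -0.05], "rotation": [0, 0, 0]}
    - {"translation": [0, 0.456, -0.05], "rotation": [0, 0, 0]}
    - {"translation": [0, 0.456, -0.05], "rotation": [0, 0, 0]}
    - {"translation": [0, 0.456, -0.05], "rotation": [0, 0, 0]}
    - {"translation": [0, 0.456, -0.05], "rotation": [0, 0, 0]}

```text
t: 2.65
eef_pos: [0.4599, 0.0025, 0.1891]
ee_rot: [3.142, 0.0, -2.703]
force: [-0.5, -0.6, 0.3]
width: 0.0876
gripper_force: 0.0
```

Run:
```python
from h import *
cm=cam("wrist");im=grab_frame("wrist");cv2.imwrite("pics/wA.png",im)
np.save("wA.npy",[0])
print(get_state()['eef_pos'],get_state()['ee_rot'],get_state()['q'])
hsv=cv2.cvtColor(im,cv2.COLOR_BGR2HSV)
m=cv2.inRange(hsv,(20,120,100),(35,255,255))
for c in cv2.findContours(m,cv2.RETR_EXTERNAL,cv2.CHAIN_APPROX_NONE)[0]:
    if cv2.contourArea(c)>40: print(cv2.boundingRect(c),rect(ray(cm,c[:,0],.048)))
```

```text
[0.45986277 0.00268217 0.1891002 ] [-3.14157865e+00  4.92354114e-05 -2.70278658e+00] [ 4.36068414e-01  2.85224726e-02 -4.98109610e-01  1.60469926e-05
 -1.04411497e+00 -1.56806673e+00]
(246, 161, 43, 34) (0.4550374755859375, 0.013948101043701172, 57.486331939697266, 25.974063873291016, 81.74183654785156)
```

View pics/wA.png

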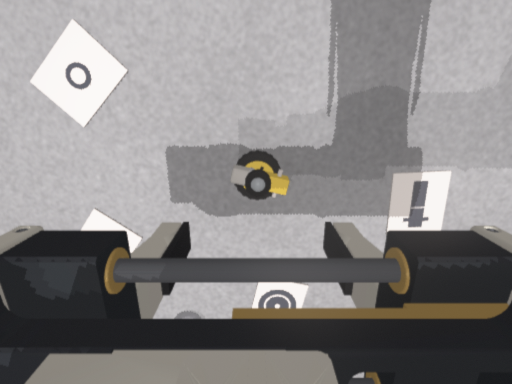

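The wrist view shows the caster at (258,183), with the motor running from its white end at (240,176) to its gearbox at (280,184), and the tyre below it. I'll take a close crop to check the choice.

Run:
```python
from h import *
im=cv2.imread("pics/wA.png");cm=cam("wrist")
x0,y0=213,137
cv2.imwrite("pics/wAc.png",cv2.resize(im[y0:y0+75,x0:x0+90],None,fx=8,fy=8,interpolation=cv2.INTER_NEAREST))
for t in tiles(im,cm): print(t)
```

```text
(no output)
```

View pics/wAc.png

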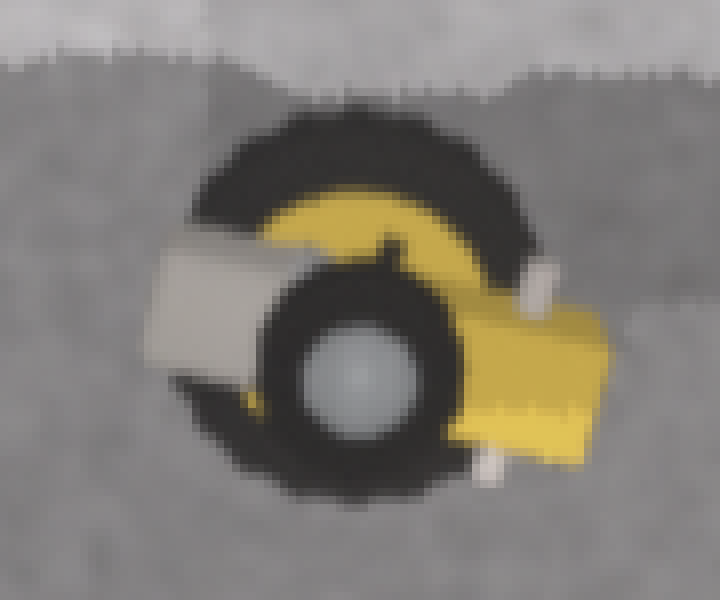

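Run:
```python
from h import *
cm=cam("wrist")
f=lambda p:np.array(p)/8-0.5+np.array([213,137])
b=ray(cm,f([(360,380)]),.060);print('ball',b)
print('body',ray(cm,f([(362,372)]),.060))
P=ray(cm,f([(612,345),(585,466),(166,252),(147,367)]),.048)[:,:2]
r,l=P[:2].mean(0),P[2:].mean(0);print(r,l,(r+l)/2,np.linalg.norm(r-l)*1e3,np.linalg.norm(P[0]-P[1])*1e3,np.linalg.norm(P[2]-P[3])*1e3)
d=r-l;a=np.degrees(np.arctan2(d[1],d[0]));print('motor yaw',a)
W=[(360,102),(360,505),(178,380),(548,250)]
print(ray(cm,f(W),.026))
to(b[0,0],b[0,1],.12,a+90)
```

```text
ball [[0.46413648 0.00545023 0.06      ]]
body [[0.46295757 0.00520669 0.06      ]]
[0.4561552  0.04040187] [ 0.47029541 -0.02416842] [0.46322531 0.00811673] 66.10044454729145 18.905730672576055 17.497704224019817
motor yaw 102.35218128861786
[[ 0.4337098  -0.00871282  0.026     ]
 [ 0.49221398  0.01874628  0.026     ]
 [ 0.48543674 -0.01599349  0.026     ]
 [ 0.44212668  0.02722379  0.026     ]]
shift [ 0.017  0.011 -0.276] turn 2.574 q6 -1.57 tilt [-0.  0.  0.] t 2.7
```

Call:
apply_moves:
  steps:
    - {"translation": [0.015, 0.01, 0], "rotation": [0, 0, 0.24]}
    - {"translation": [0.015, 0.01, 0], "rotation": [0, 0, 0.48]}
    - {"translation": [0.015, 0.01, 0], "rotation": [0, 0, 0.72]}
    - {"translation": [0.015, 0.01, 0], "rotation": [0, 0, 0.95]}
    - {"translation": [0.015, 0.01, 0], "rotation": [0, 0, 0.95]}
    - {"translation": [0.015, 0.01, 0], "rotation": [0, 0, 0.95]}
    - {"translation": [0.015, 0.01, 0], "rotation": [0, 0, 0.95]}
    - {"translation": [0.015, 0.01, 0], "rotation": [0, 0, 0.95]}
    - {"translation": [0.015, 0.01, 0], "rotation": [0, 0, 0.95]}
    - {"translation": [0.015, 0.01, 0], "rotation": [0, 0, 0.95]}

```text
t: 3.53
eef_pos: [0.4636, 0.0057, 0.1891]
ee_rot: [-3.142, 0.0, -2.206]
force: [0.1, 0.2, 0.4]
width: 0.0877
gripper_force: 0.0
```

Call:
apply_moves:
  steps:
    - {"translation": [0, 0, -0.05], "rotation": [0, 0, 0.24]}
    - {"translation": [0, 0, -0.1], "rotation": [0, 0, 0.48]}
    - {"translation": [0, 0, -0.1], "rotation": [0, 0, 0.72]}
    - {"translation": [0, 0, -0.1], "rotation": [0, 0, 0.95]}
    - {"translation": [0, 0, -0.1], "rotation": [0, 0, 0.95]}
    - {"translation": [0, 0, -0.1], "rotation": [0, 0, 0.95]}
    - {"translation": [0, 0, -0.1], "rotation": [0, 0, 0.95]}
    - {"translation": [0, 0, -0.1], "rotation": [0, 0, 0.95]}
    - {"translation": [0, 0, -0.1], "rotation": [0, 0, 0.95]}
    - {"translation": [0, 0, -0.1], "rotation": [0, 0, 0.95]}

```text
t: 4.37
eef_pos: [0.4636, 0.0058, 0.1641]
ee_rot: [-3.141, 0.0, -1.708]
force: [0.0, 0.2, -0.1]
width: 0.0874
gripper_force: 0.0
```

Call:
apply_moves:
  steps:
    - {"translation": [0, 0, -0.1], "rotation": [0, 0, 0.24]}
    - {"translation": [0, 0, -0.18], "rotation": [0, 0, 0.48]}
    - {"translation": [0, 0, -0.18], "rotation": [0, 0, 0.67]}
    - {"translation": [0, 0, -0.18], "rotation": [0, 0, 0.67]}
    - {"translation": [0, 0, -0.18], "rotation": [0, 0, 0.67]}
    - {"translation": [0, 0, -0.18], "rotation": [0, 0, 0.67]}
    - {"translation": [0, 0, -0.18], "rotation": [0, 0, 0.67]}
    - {"translation": [0, 0, -0.18], "rotation": [0, 0, 0.67]}
    - {"translation": [0, 0, -0.18], "rotation": [0, 0, 0.67]}
    - {"translation": [0, 0, -0.18], "rotation": [0, 0, 0.67]}

```text
t: 5.2
eef_pos: [0.4637, 0.0058, 0.1193]
ee_rot: [-3.141, 0.0, -1.357]
force: [-0.3, -0.3, -0.3]
width: 0.0879
gripper_force: 0.0
```

Run:
```python
from h import *
cm=cam("wrist");im=grab_frame("wrist")
s=get_state();print(s['eef_pos'])
to(.4635,.0055,.042,12.35)
p=proj(cm,[[s['eef_pos'][0],s['eef_pos'][1],.06]])[0];print('tcp axis at z.06',p)
for t in tiles(im,cm): print(t)
x0,y0=int(p[0])-70,int(p[1])-65;x0=max(x0,0);y0=max(y0,0);print(x0,y0)
cv2.imwrite("pics/wA2.png",cv2.resize(im[y0:y0+110,x0:x0+140],None,fx=5,fy=5,interpolation=cv2.INTER_CUBIC))
```

```text
[0.46366659 0.00577106 0.11923482]
shift [-0.001 -0.001 -0.309] turn 0.003 q6 -0.22 tilt [-0.     0.001  0.   ] t 5.2
tcp axis at z.06 [257.80174773 202.46913046]
187 137
```

View pics/wA2.png

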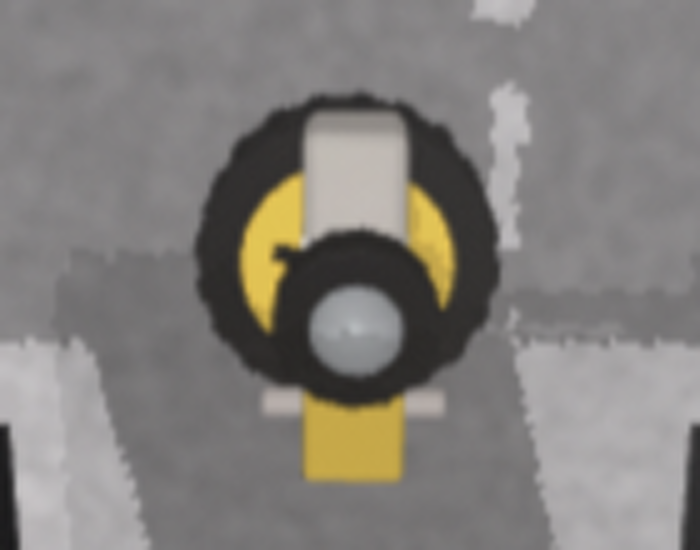

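The crop shows the caster ball at (258,203), within 1 px of the tool axis, and the motor lies along image vertical. I'll descend and grip.

Call:
apply_moves:
  steps:
    - {"translation": [0, 0, -0.1], "rotation": [0, 0, 0]}
    - {"translation": [0, 0, -0.2], "rotation": [0, 0, 0]}
    - {"translation": [0, 0, -0.26], "rotation": [0, 0, 0]}
    - {"translation": [0, 0, -0.309], "rotation": [0, 0, 0]}
    - {"translation": [0, 0, -0.309], "rotation": [0, 0, 0]}
    - {"translation": [0, 0, -0.309], "rotation": [0, 0, 0]}
    - {"translation": [0, 0, -0.309], "rotation": [0, 0, 0]}
    - {"translation": [0, 0, -0.309], "rotation": [0, 0, 0]}
    - {"translation": [0, 0, -0.309], "rotation": [0, 0, 0]}
    - {"translation": [0, 0, -0.309], "rotation": [0, 0, 0]}
  jaw: 0

```text
t: 6.08
eef_pos: [0.464, 0.0059, 0.0425]
ee_rot: [-3.14, 0.0, -1.356]
force: [-0.2, 0.2, 0.2]
width: 0.0436
gripper_force: 0.0
```

Call:
apply_moves:
  steps:
    - {"translation": [0, 0, 0], "rotation": [0, 0, 0]}
    - {"translation": [0, 0, 0], "rotation": [0, 0, 0]}
    - {"translation": [0, 0, 0], "rotation": [0, 0, 0]}
    - {"translation": [0, 0, 0], "rotation": [0, 0, 0]}
    - {"translation": [0, 0, 0], "rotation": [0, 0, 0]}
    - {"translation": [0, 0, 0], "rotation": [0, 0, 0]}
    - {"translation": [0, 0, 0], "rotation": [0, 0, 0]}
    - {"translation": [0, 0, 0], "rotation": [0, 0, 0]}
    - {"translation": [0, 0, 0], "rotation": [0, 0, 0]}
    - {"translation": [0, 0, 0], "rotation": [0, 0, 0]}
  jaw: 1
  newtons: 12

```text
t: 6.92
eef_pos: [0.4637, 0.0058, 0.0419]
ee_rot: [-3.141, -0.0, -1.356]
force: [-1.6, 1.1, 4.8]
width: 0.0294
gripper_force: 12.0
```

Run:
```python
from h import *
s=get_state();print(s['eef_pos'],s['width'],s['gripper_force'])
to(.4484,-.2406,.12,12.35)
```

```text
[0.46368785 0.00577492 0.04193087] 0.02938962906290598 12.000308632850647
shift [-0.061 -0.985  0.312] turn 0.001 q6 -0.22 tilt [ 0.  0. -0.] t 6.9
```

Call:
apply_moves:
  steps:
    - {"translation": [0, 0, 0.04], "rotation": [0, 0, 0]}
    - {"translation": [0, 0, 0.1], "rotation": [0, 0, 0]}
    - {"translation": [0, 0, 0.2], "rotation": [0, 0, 0]}
    - {"translation": [-0.01, -0.1, 0.312], "rotation": [0, 0, 0]}
    - {"translation": [-0.02, -0.25, 0.4], "rotation": [0, 0, 0]}
    - {"translation": [-0.03, -0.4, 0.4], "rotation": [0, 0, 0]}
    - {"translation": [-0.04, -0.55, 0.4], "rotation": [0, 0, 0]}
    - {"translation": [-0.05, -0.6, 0.4], "rotation": [0, 0, 0]}
    - {"translation": [-0.05, -0.6, 0.4], "rotation": [0, 0, 0]}
    - {"translation": [-0.05, -0.6, 0.4], "rotation": [0, 0, 0]}

```text
t: 7.75
eef_pos: [0.4507, -0.145, 0.1414]
ee_rot: [3.141, 0.0, -1.359]
force: [-0.1, 0.1, -0.1]
width: 0.0294
gripper_force: 12.0
```

Run:
```python
from h import *
cm=cam("wrist");im=grab_frame("wrist");cv2.imwrite("pics/w3.png",im)
s=get_state();print(s['eef_pos'],s['width'],s['force'])
hsv=cv2.cvtColor(im,cv2.COLOR_BGR2HSV)
for lo in(120,140,160,180):print(lo,tiles(im,cm,lo=lo))
for n in("top","side"):
    c=cam(n);i=grab_frame(n)
    for t in tiles(i,c,lo=130): print(n,t)
```

```text
[ 0.45090855 -0.14430273  0.14148573] 0.02955288325035127 [-0.04998852 -0.28112568  0.61260786]
120 []
140 []
160 []
180 [(array([  0.6613,  -0.1497,  93.5163,  78.1723, -11.8492]), array([ 70., 133.])), (array([  0.4476,  -0.2392,  94.645 ,  77.1756, -19.7687]), array([278.,  91.]))]
top (array([ 0.4133,  0.2249, 94.6933, 75.1128, 27.375 ]), array([169., 217.]))
top (array([  0.4474,  -0.2426,  96.7854,  73.2226, -18.9523]), array([300., 211.]))
top (array([ 0.5258, -0.3937, 97.021 , 79.0054,  5.8903]), array([339., 191.]))
top (array([  0.6586,   0.1254,  79.3739,  70.2583, -77.9814]), array([202., 153.]))
top (array([ 0.6753, -0.1539, 76.3969, 66.5695, 77.7076]), array([273., 149.]))
side (array([ 0.4132,  0.2239, 95.1535, 77.7792, 27.3944]), array([294., 269.]))
side (array([ 0.6471,  0.1249, 94.1841, 77.763 , 12.9973]), array([211., 238.]))
side (array([  0.6615,  -0.1503,  96.0432,  77.8953, -12.2   ]), array([218., 176.]))
side (array([  0.4492,  -0.2399,  95.7172,  75.3308, -19.5887]), array([280., 160.]))
side (array([ 0.5334, -0.3887, 82.0732, 76.1984,  3.6385]), array([258., 138.]))
```

View pics/w3.png

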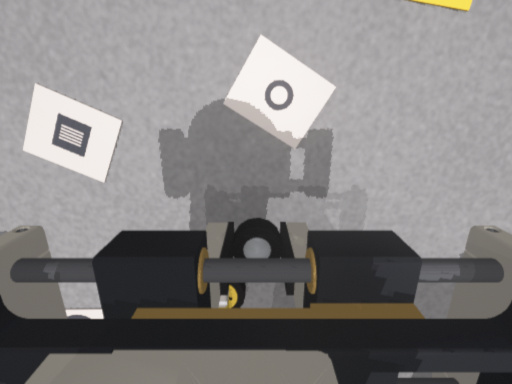

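The wrist view shows the caster tile's outline at (279,95), the driver tile at (70,133), and the held ball at (257,247).

Run:
```python
from h import *
cm=cam("wrist");s=get_state();p=s['eef_pos']
print('ring',ray(cm,[(279,95.3)],.003))
b=ray(cm,[(257,247)],p[2]+.018);print('ball',b,'tcp',p, (b-p)[:,:2])
to(.4482,-.24,.0,0)
```

```text
ring [[ 0.44836278 -0.23660769  0.003     ]]
ball [[ 0.45205933 -0.1444148   0.15965071]] tcp [ 0.45121872 -0.14360689  0.14165071] [[ 0.00084061 -0.00080791]]
shift [-0.012 -0.386 -0.567] turn -0.411 q6 0.11 tilt [-0. -0. -0.] t 7.9
```

My grip is too low: the fingertips are 6 mm below the caster's underside. I'll set it back on the motor and grip it higher.

Call:
apply_moves:
  steps:
    - {"translation": [0.01, 0.16, 0], "rotation": [0, 0, 0]}
    - {"translation": [0.03, 0.32, 0], "rotation": [0, 0, 0]}
    - {"translation": [0.04, 0.48, 0], "rotation": [0, 0, 0]}
    - {"translation": [0.05, 0.6, 0], "rotation": [0, 0, 0]}
    - {"translation": [0.05, 0.6, 0], "rotation": [0, 0, 0]}
    - {"translation": [0.05, 0.6, -0.1], "rotation": [0, 0, 0]}
    - {"translation": [0.05, 0.6, -0.2], "rotation": [0, 0, 0]}
    - {"translation": [0.05, 0.6, -0.3], "rotation": [0, 0, 0]}
    - {"translation": [0.05, 0.6, -0.36], "rotation": [0, 0, 0]}
    - {"translation": [0.05, 0.6, -0.36], "rotation": [0, 0, 0]}

```text
t: 8.73
eef_pos: [0.4614, 0.0058, 0.0489]
ee_rot: [3.136, -0.001, -1.355]
force: [-1.0, 0.3, 0.5]
width: 0.0293
gripper_force: 12.0
```

Call:
apply_moves:
  steps:
    - {"translation": [0, 0, -0.01], "rotation": [0, 0, 0]}
    - {"translation": [0, 0, -0.02], "rotation": [0, 0, 0]}
    - {"translation": [0, 0, -0.03], "rotation": [0, 0, 0]}
    - {"translation": [0, 0, -0.034], "rotation": [0, 0, 0]}
    - {"translation": [0, 0, -0.038], "rotation": [0, 0, 0]}
    - {"translation": [0, 0, -0.038], "rotation": [0, 0, 0]}
    - {"translation": [0, 0, -0.038], "rotation": [0, 0, 0]}
    - {"translation": [0, 0, -0.038], "rotation": [0, 0, 0]}
    - {"translation": [0, 0, -0.038], "rotation": [0, 0, 0]}
    - {"translation": [0, 0, -0.038], "rotation": [0, 0, 0]}

```text
t: 9.57
eef_pos: [0.4637, 0.0057, 0.0424]
ee_rot: [-3.141, 0.0, -1.356]
force: [0.1, 0.1, -0.9]
width: 0.0296
gripper_force: 12.0
```

Call:
apply_moves:
  steps:
    - {"translation": [0, 0, 0], "rotation": [0, 0, 0]}
    - {"translation": [0, 0, 0], "rotation": [0, 0, 0]}
    - {"translation": [0, 0, 0], "rotation": [0, 0, 0]}
    - {"translation": [0, 0, 0], "rotation": [0, 0, 0]}
    - {"translation": [0, 0, 0.02], "rotation": [0, 0, 0]}
    - {"translation": [0, 0, 0.042], "rotation": [0, 0, 0]}
    - {"translation": [0, 0, 0.042], "rotation": [0, 0, 0]}
    - {"translation": [0, 0, 0.042], "rotation": [0, 0, 0]}
    - {"translation": [0, 0, 0.042], "rotation": [0, 0, 0]}
    - {"translation": [0, 0, 0.042], "rotation": [0, 0, 0]}
  jaw: 0.1

```text
t: 10.4
eef_pos: [0.4635, 0.0057, 0.0528]
ee_rot: [3.142, 0.0, -1.356]
force: [-0.8, -0.3, -0.8]
width: 0.0394
gripper_force: 0.0
```

Call:
apply_moves:
  steps:
    - {"translation": [0, 0, 0], "rotation": [0, 0, 0]}
    - {"translation": [0, 0, 0], "rotation": [0, 0, 0]}
    - {"translation": [0, 0, 0], "rotation": [0, 0, 0]}
    - {"translation": [0, 0, 0], "rotation": [0, 0, 0]}
    - {"translation": [0, 0, 0], "rotation": [0, 0, 0]}
    - {"translation": [0, 0, 0], "rotation": [0, 0, 0]}
    - {"translation": [0, 0, 0], "rotation": [0, 0, 0]}
    - {"translation": [0, 0, 0], "rotation": [0, 0, 0]}
    - {"translation": [0, 0, 0], "rotation": [0, 0, 0]}
    - {"translation": [0, 0, 0], "rotation": [0, 0, 0]}
  jaw: 1

```text
t: 11.23
eef_pos: [0.4636, 0.0058, 0.0528]
ee_rot: [3.142, 0.0, -1.356]
force: [-0.3, 0.0, 0.5]
width: 0.0295
gripper_force: 12.0
```

Run:
```python
from h import *
s=get_state();print(s['eef_pos'],s['width'],s['gripper_force'])
cm=cam("wrist");im=grab_frame("wrist")
p=proj(cm,[[s['eef_pos'][0],s['eef_pos'][1],.06]])[0];print(p)
cv2.imwrite("pics/w4.png",cv2.resize(im[160:310,160:360],None,fx=3,fy=3))
to(.4483,-.2397,.12,12.35)
```

```text
[0.46359845 0.00576556 0.05281334] 0.029527863363228574 11.999887973070145
[258.03378477 239.62579388]
shift [-0.061 -0.982  0.269] turn 0.002 q6 -0.22 tilt [ 0. -0.  0.] t 11.3
```

View pics/w4.png

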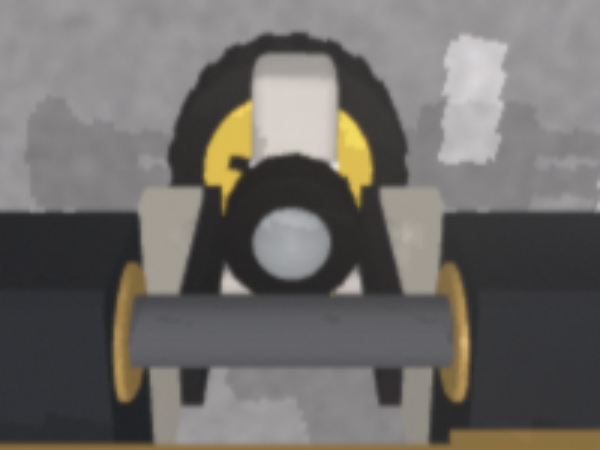

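The caster is centred in the pads, with the ball at (257,241). I'll carry it to its tile.

Call:
apply_moves:
  steps:
    - {"translation": [0, 0, 0.04], "rotation": [0, 0, 0]}
    - {"translation": [0, 0, 0.12], "rotation": [0, 0, 0]}
    - {"translation": [0, -0.06, 0.2], "rotation": [0, 0, 0]}
    - {"translation": [-0.01, -0.2, 0.2], "rotation": [0, 0, 0]}
    - {"translation": [-0.02, -0.36, 0.2], "rotation": [0, 0, 0]}
    - {"translation": [-0.03, -0.52, 0.2], "rotation": [0, 0, 0]}
    - {"translation": [-0.04, -0.68, 0.2], "rotation": [0, 0, 0]}
    - {"translation": [-0.05, -0.82, 0.2], "rotation": [0, 0, 0]}
    - {"translation": [-0.061, -0.93, 0.2], "rotation": [0, 0, 0]}
    - {"translation": [-0.061, -0.982, 0.2], "rotation": [0, 0, 0]}

```text
t: 12.12
eef_pos: [0.4475, -0.2425, 0.1027]
ee_rot: [3.141, -0.0, -1.358]
force: [0.2, 0.9, 0.2]
width: 0.0294
gripper_force: 12.0
```

Call:
apply_moves:
  steps:
    - {"translation": [0, 0, 0], "rotation": [0, 0, 0]}
    - {"translation": [0, 0, -0.1], "rotation": [0, 0, 0]}
    - {"translation": [0, 0, -0.2], "rotation": [0, 0, 0]}
    - {"translation": [0, 0, -0.28], "rotation": [0, 0, 0]}
    - {"translation": [0, 0, -0.33], "rotation": [0, 0, 0]}
    - {"translation": [0, 0, -0.345], "rotation": [0, 0, 0]}
    - {"translation": [0, 0, -0.345], "rotation": [0, 0, 0]}
    - {"translation": [0, 0, -0.345], "rotation": [0, 0, 0]}
    - {"translation": [0, 0, -0.345], "rotation": [0, 0, 0]}
    - {"translation": [0, 0, -0.345], "rotation": [0, 0, 0]}

```text
t: 12.95
eef_pos: [0.4492, -0.2397, 0.0176]
ee_rot: [-3.14, -0.001, -1.356]
force: [-0.5, 0.6, -0.8]
width: 0.029
gripper_force: 12.0
```

Run:
```python
from h import *
s=get_state();print(s['force'],s['eef_pos'])
to(.4483,-.2397,.0083,12.35)
cm=cam("wrist");im=grab_frame("wrist")
for lo in(120,150,180): print(tiles(im,cm,lo=lo))
cv2.imwrite("pics/w5.png",im[100:320,120:400])
```

```text
[-0.5157489   0.60769284 -0.806496  ] [ 0.44918254 -0.23969858  0.01759957]
shift [-0.004 -0.    -0.037] turn 0.001 q6 0.32 tilt [ 0.001  0.004 -0.   ] t 12.9
[]
[]
[]
```

View pics/w5.png

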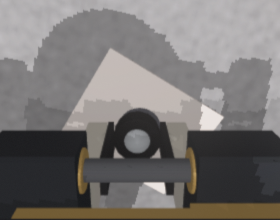

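The view shows the caster hanging over the tile and hiding its outline. I'll lower it, release and retreat.

Call:
apply_moves:
  steps:
    - {"translation": [-0.003, 0, -0.012], "rotation": [0, 0, 0]}
    - {"translation": [-0.003, 0, -0.024], "rotation": [0, 0, 0]}
    - {"translation": [-0.003, 0, -0.032], "rotation": [0, 0, 0]}
    - {"translation": [-0.003, 0, -0.037], "rotation": [0, 0, 0]}
    - {"translation": [-0.003, 0, -0.037], "rotation": [0, 0, 0]}
    - {"translation": [-0.003, 0, -0.037], "rotation": [0, 0, 0]}
    - {"translation": [-0.003, 0, -0.037], "rotation": [0, 0, 0]}
    - {"translation": [-0.003, 0, -0.037], "rotation": [0, 0, 0]}
    - {"translation": [-0.003, 0, -0.037], "rotation": [0, 0, 0]}
    - {"translation": [-0.003, 0, -0.037], "rotation": [0, 0, 0]}

```text
t: 13.83
eef_pos: [0.4474, -0.2398, 0.0075]
ee_rot: [3.141, 0.0, -1.356]
force: [-2.3, 0.9, 4.6]
width: 0.0293
gripper_force: 12.0
```

Call:
apply_moves:
  steps:
    - {"translation": [0, 0, 0], "rotation": [0, 0, 0]}
    - {"translation": [0, 0, 0], "rotation": [0, 0, 0]}
    - {"translation": [0, 0, 0], "rotation": [0, 0, 0]}
    - {"translation": [0, 0, 0], "rotation": [0, 0, 0]}
    - {"translation": [0, 0, 0.1], "rotation": [0, 0, 0]}
    - {"translation": [0, 0, 0.25], "rotation": [0, 0, 0]}
    - {"translation": [0, 0, 0.4], "rotation": [0, 0, 0]}
    - {"translation": [0, 0, 0.5], "rotation": [0, 0, 0]}
    - {"translation": [0, 0, 0.5], "rotation": [0, 0, 0]}
    - {"translation": [0, 0, 0.5], "rotation": [0, 0, 0]}
  jaw: 0

```text
t: 14.67
eef_pos: [0.4486, -0.2399, 0.134]
ee_rot: [-3.138, -0.001, -1.356]
force: [-0.0, -0.0, -0.5]
width: 0.0439
gripper_force: 0.0
```

Run:
```python
from h import *
cm=cam("wrist");im=grab_frame("wrist");s=get_state();print(s['eef_pos'])
for lo in(120,150,180): print(tiles(im,cm,lo=lo))
cv2.imwrite("pics/w6.png",im)
hsv=cv2.cvtColor(im,cv2.COLOR_BGR2HSV)
p=proj(cm,[[.4484,-.24,.003]])[0];print(p)
# dark body near p
m=(hsv[...,2]<70).astype(np.uint8)
for c in cv2.findContours(m,cv2.RETR_EXTERNAL,cv2.CHAIN_APPROX_NONE)[0]:
    a=cv2.contourArea(c)
    if 100<a<3000: print(a,cv2.minEnclosingCircle(c),ray(cm,[cv2.minEnclosingCircle(c)[0]],.010))
to(.4634,.008,.10,12.35)
```

```text
[ 0.44760479 -0.23962397  0.13259514]
[]
[]
[(array([  0.6629,  -0.149 ,  97.2586,  80.4613, -12.0396]), array([ 61., 210.])), (array([  0.4472,  -0.2397,  91.7608,  72.8237, -18.5299]), array([257., 171.]))]
[258.16402439 180.07955838]
195.0 ((35.0, 277.5), 23.135570526123047) [[ 0.69316277 -0.05974882  0.01      ]]
1164.0 ((256.0, 261.5), 74.04232025146484) [[ 0.42946235 -0.14114764  0.01      ]]
514.0 ((258.1116638183594, 182.0533905029297), 13.419235229492188) [[ 0.44840412 -0.23971108  0.01      ]]
shift [ 0.063  0.99  -0.13 ] turn 0.002 q6 0.32 tilt [-0.     0.002 -0.   ] t 14.7
```

View pics/w6.png

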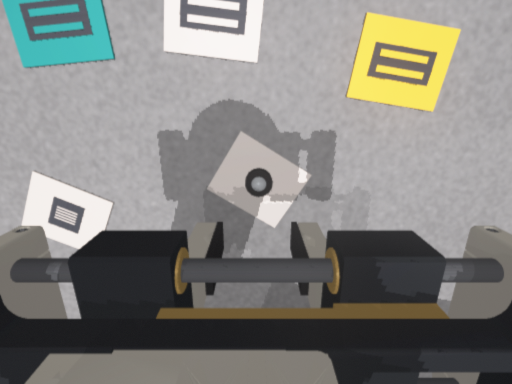

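The caster is centred on its tile at (258,182). Next is the motor.

Call:
apply_moves:
  steps:
    - {"translation": [0.01, 0.16, 0], "rotation": [0, 0, 0]}
    - {"translation": [0.02, 0.32, 0], "rotation": [0, 0, 0]}
    - {"translation": [0.03, 0.48, 0], "rotation": [0, 0, 0]}
    - {"translation": [0.04, 0.64, 0], "rotation": [0, 0, 0]}
    - {"translation": [0.05, 0.8, 0], "rotation": [0, 0, 0]}
    - {"translation": [0.06, 0.92, -0.02], "rotation": [0, 0, 0]}
    - {"translation": [0.063, 0.99, -0.05], "rotation": [0, 0, 0]}
    - {"translation": [0.063, 0.99, -0.05], "rotation": [0, 0, 0]}
    - {"translation": [0.063, 0.99, -0.05], "rotation": [0, 0, 0]}
    - {"translation": [0.063, 0.99, -0.05], "rotation": [0, 0, 0]}

```text
t: 15.55
eef_pos: [0.4627, 0.0074, 0.1189]
ee_rot: [3.139, -0.0, -1.356]
force: [0.3, -0.2, -0.5]
width: 0.0438
gripper_force: 0.0
```

Run:
```python
from h import *
cm=cam("wrist");im=grab_frame("wrist");s=get_state();print(s['eef_pos'])
p=proj(cm,[[s['eef_pos'][0],s['eef_pos'][1],.048]])[0];print(p)
x0,y0=int(p[0])-60,int(p[1])-60;print(x0,y0)
cv2.imwrite("pics/w7.png",cv2.resize(im[y0:y0+100,x0:x0+120],None,fx=5,fy=5,interpolation=cv2.INTER_CUBIC))
to(.4634,.008,.031,12.35)
```

```text
[0.46288394 0.00708979 0.11918168]
[257.29234622 197.72230939]
197 137
shift [ 0.002  0.004 -0.353] turn 0.002 q6 -0.23 tilt [ 0.001 -0.003  0.   ] t 15.6
```

View pics/w7.png

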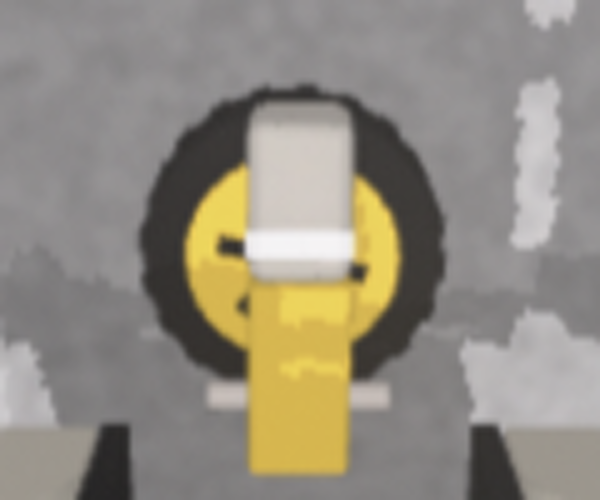

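The crop shows the motor alone on the wheel: gearbox end at row 473, axle at row 395, white end at about row 122.

Run:
```python
from h import *
cm=cam("wrist")
f=lambda p:np.array(p)/5-0.4+np.array([197,137])
g=ray(cm,f([(299.5,473)]),.048)[0,:2];w=ray(cm,f([(301,120)]),.048)[0,:2];a=ray(cm,f([(298,393)]),.037)[0,:2]
ah=ray(cm,f([(207,394),(390,394)]),.037)[:,:2]
u=np.array([np.cos(np.radians(102.35)),np.sin(np.radians(102.35))])
print(np.linalg.norm(g-w),g-34*.001*u,w+.034*u,a-.022*u)
d=g-w;print(np.degrees(np.arctan2(d[1],d[0])));d=ah[0]-ah[1];print(np.degrees(np.arctan2(d[1],d[0])),np.linalg.norm(d))
# wheel centre from tyre at z .026
print('wheel',ray(cm,f([(292,86)]),.026),ray(cm,f([(140,260),(446,260)]),.026))
s=get_state();print(s['eef_pos'])
to(.463,.008,.033,12.35)
```

```text
0.06808762385343672 [0.46396883 0.00682907] [0.46357381 0.00665423] [0.46416084 0.00715835]
101.99380872466814
12.196308016875939 0.035713543884126245
wheel [[ 0.47290654 -0.02817761  0.026     ]] [[ 0.49498637  0.012052    0.026     ]
 [ 0.43588478 -0.00072915  0.026     ]]
[0.46288394 0.00708979 0.11918168]
shift [ 0.     0.004 -0.345] turn 0.002 q6 -0.23 tilt [ 0.001 -0.003  0.   ] t 15.6
```

Call:
apply_moves:
  steps:
    - {"translation": [0.003, 0, -0.1], "rotation": [0, 0, 0]}
    - {"translation": [0.003, 0, -0.2], "rotation": [0, 0, 0]}
    - {"translation": [0.003, 0, -0.28], "rotation": [0, 0, 0]}
    - {"translation": [0.003, 0, -0.33], "rotation": [0, 0, 0]}
    - {"translation": [0.003, 0, -0.349], "rotation": [0, 0, 0]}
    - {"translation": [0.003, 0, -0.349], "rotation": [0, 0, 0]}
    - {"translation": [0.003, 0, -0.349], "rotation": [0, 0, 0]}
    - {"translation": [0.003, 0, -0.349], "rotation": [0, 0, 0]}
    - {"translation": [0.003, 0, -0.349], "rotation": [0, 0, 0]}
    - {"translation": [0.003, 0, -0.349], "rotation": [0, 0, 0]}

```text
t: 16.43
eef_pos: [0.4646, 0.0079, 0.0334]
ee_rot: [-3.14, 0.0, -1.356]
force: [-0.2, 0.2, 0.4]
width: 0.0437
gripper_force: 0.0
```

Call:
apply_moves:
  steps:
    - {"translation": [0, 0, 0], "rotation": [0, 0, 0]}
    - {"translation": [0, 0, 0], "rotation": [0, 0, 0]}
    - {"translation": [0, 0, 0], "rotation": [0, 0, 0]}
    - {"translation": [0, 0, 0], "rotation": [0, 0, 0]}
    - {"translation": [0, 0, 0], "rotation": [0, 0, 0]}
    - {"translation": [0, 0, 0], "rotation": [0, 0, 0]}
    - {"translation": [0, 0, 0], "rotation": [0, 0, 0]}
    - {"translation": [0, 0, 0], "rotation": [0, 0, 0]}
    - {"translation": [0, 0, 0], "rotation": [0, 0, 0]}
    - {"translation": [0, 0, 0], "rotation": [0, 0, 0]}
  jaw: 1
  newtons: 15

```text
t: 17.27
eef_pos: [0.4641, 0.0078, 0.0326]
ee_rot: [3.141, -0.0, -1.356]
force: [-1.2, 1.6, 3.7]
width: 0.0188
gripper_force: 15.0
```

Run:
```python
from h import *
s=get_state();print(s['eef_pos'],s['width'],s['gripper_force'],s['force'])
to(.4133,.2238,.11,27.6+90)
```

```text
[0.46406311 0.00776174 0.03259088] 0.01882853525402063 15.000217482447624 [-1.23480282  1.61175603  3.6633524 ]
shift [-0.203  0.864  0.31 ] turn -2.49 q6 -0.23 tilt [ 0. -0.  0.] t 17.3
```

Call:
apply_moves:
  steps:
    - {"translation": [0, 0, 0.04], "rotation": [0, 0, 0]}
    - {"translation": [0, 0, 0.12], "rotation": [0, 0, 0]}
    - {"translation": [-0.01, 0.05, 0.22], "rotation": [0, 0, -0.12]}
    - {"translation": [-0.03, 0.14, 0.3], "rotation": [0, 0, -0.34]}
    - {"translation": [-0.06, 0.25, 0.3], "rotation": [0, 0, -0.56]}
    - {"translation": [-0.09, 0.37, 0.3], "rotation": [0, 0, -0.78]}
    - {"translation": [-0.11, 0.5, 0.3], "rotation": [0, 0, -1]}
    - {"translation": [-0.12, 0.55, 0.3], "rotation": [0, 0, -1]}
    - {"translation": [-0.12, 0.55, 0.3], "rotation": [0, 0, -1]}
    - {"translation": [-0.12, 0.55, 0.3], "rotation": [0, 0, -1]}

```text
t: 18.1
eef_pos: [0.4338, 0.1458, 0.1074]
ee_rot: [3.141, -0.0, -1.877]
force: [-1.0, 1.0, -1.0]
width: 0.0187
gripper_force: 15.0
```

Call:
apply_moves:
  steps:
    - {"translation": [-0.01, 0.05, 0], "rotation": [0, 0, -0.2]}
    - {"translation": [-0.03, 0.1, 0], "rotation": [0, 0, -0.42]}
    - {"translation": [-0.05, 0.17, 0], "rotation": [0, 0, -0.62]}
    - {"translation": [-0.06, 0.25, 0], "rotation": [0, 0, -0.84]}
    - {"translation": [-0.08, 0.3, 0], "rotation": [0, 0, -1]}
    - {"translation": [-0.08, 0.316, 0], "rotation": [0, 0, -1]}
    - {"translation": [-0.08, 0.316, 0], "rotation": [0, 0, -1]}
    - {"translation": [-0.08, 0.316, 0], "rotation": [0, 0, -1]}
    - {"translation": [-0.08, 0.316, 0], "rotation": [0, 0, -1]}
    - {"translation": [-0.08, 0.316, 0], "rotation": [0, 0, -1]}

```text
t: 18.93
eef_pos: [0.4142, 0.2233, 0.1075]
ee_rot: [-3.142, -0.0, -2.403]
force: [0.3, 0.4, -0.3]
width: 0.0188
gripper_force: 15.0
```

Call:
apply_moves:
  steps:
    - {"translation": [0, 0, -0.05], "rotation": [0, 0, -0.2]}
    - {"translation": [0, 0, -0.12], "rotation": [0, 0, -0.4]}
    - {"translation": [0, 0, -0.2], "rotation": [0, 0, -0.49]}
    - {"translation": [0, 0, -0.25], "rotation": [0, 0, -0.49]}
    - {"translation": [0, 0, -0.25], "rotation": [0, 0, -0.49]}
    - {"translation": [0, 0, -0.25], "rotation": [0, 0, -0.49]}
    - {"translation": [0, 0, -0.25], "rotation": [0, 0, -0.49]}
    - {"translation": [0, 0, -0.25], "rotation": [0, 0, -0.49]}
    - {"translation": [0, 0, -0.25], "rotation": [0, 0, -0.49]}
    - {"translation": [0, 0, -0.25], "rotation": [0, 0, -0.49]}

```text
t: 19.77
eef_pos: [0.4144, 0.2246, 0.0458]
ee_rot: [3.141, 0.001, -2.66]
force: [0.4, 0.0, 0.5]
width: 0.0188
gripper_force: 15.0
```

Run:
```python
from h import *
s=get_state();print(s['eef_pos'],s['width'],s['force'])
to(.414,.2242,.0098,27.6+90)
```

```text
[0.41443375 0.22459402 0.04578056] 0.018751957510499902 [0.43291217 0.03415568 0.54370814]
shift [-0.002 -0.002 -0.144] turn -0.0 q6 -2.0 tilt [-0.002  0.002 -0.   ] t 19.8
```

Call:
apply_moves:
  steps:
    - {"translation": [-0.002, -0.002, -0.05], "rotation": [0, 0, 0]}
    - {"translation": [-0.002, -0.002, -0.1], "rotation": [0, 0, 0]}
    - {"translation": [-0.002, -0.002, -0.125], "rotation": [0, 0, 0]}
    - {"translation": [-0.002, -0.002, -0.135], "rotation": [0, 0, 0]}
    - {"translation": [-0.002, -0.002, -0.143], "rotation": [0, 0, 0]}
    - {"translation": [-0.002, -0.002, -0.143], "rotation": [0, 0, 0]}
    - {"translation": [-0.002, -0.002, -0.143], "rotation": [0, 0, 0]}
    - {"translation": [-0.002, -0.002, -0.143], "rotation": [0, 0, 0]}
    - {"translation": [-0.002, -0.002, -0.143], "rotation": [0, 0, 0]}
    - {"translation": [-0.002, -0.002, -0.143], "rotation": [0, 0, 0]}

```text
t: 20.6
eef_pos: [0.4137, 0.2239, 0.0095]
ee_rot: [3.141, 0.0, -2.66]
force: [-0.1, 0.3, -0.2]
width: 0.0189
gripper_force: 15.0
```

Call:
apply_moves:
  steps:
    - {"translation": [0, 0, 0], "rotation": [0, 0, 0]}
    - {"translation": [0, 0, 0], "rotation": [0, 0, 0]}
    - {"translation": [0, 0, 0], "rotation": [0, 0, 0]}
    - {"translation": [0, 0, 0], "rotation": [0, 0, 0]}
    - {"translation": [0, 0, 0], "rotation": [0, 0, 0]}
    - {"translation": [0, 0, 0.1], "rotation": [0, 0, 0]}
    - {"translation": [0, 0, 0.25], "rotation": [0, 0, 0]}
    - {"translation": [0, 0, 0.4], "rotation": [0, 0, 0]}
    - {"translation": [0, 0, 0.45], "rotation": [0, 0, 0]}
    - {"translation": [0, 0, 0.45], "rotation": [0, 0, 0]}
  jaw: 0.2

```text
t: 21.43
eef_pos: [0.4153, 0.2255, 0.1257]
ee_rot: [3.139, 0.007, -2.659]
force: [0.7, 0.7, -0.6]
width: 0.0348
gripper_force: 0.0
```

Run:
```python
from h import *
cm=cam("wrist");im=grab_frame("wrist");s=get_state();print(s['eef_pos'])
for lo in(120,150,180): print(tiles(im,cm,lo=lo))
p=proj(cm,[[s['eef_pos'][0],s['eef_pos'][1],.014]])[0];print(p)
x0,y0=int(p[0])-75,int(p[1])-70;print(x0,y0)
cv2.imwrite("pics/w8.png",cv2.resize(im[y0:y0+120,x0:x0+150],None,fx=5,fy=5,interpolation=cv2.INTER_CUBIC))
```

```text
[0.41433144 0.22467419 0.12363029]
[]
[]
[]
[256.39646108 182.32077443]
181 112
```

View pics/w8.png

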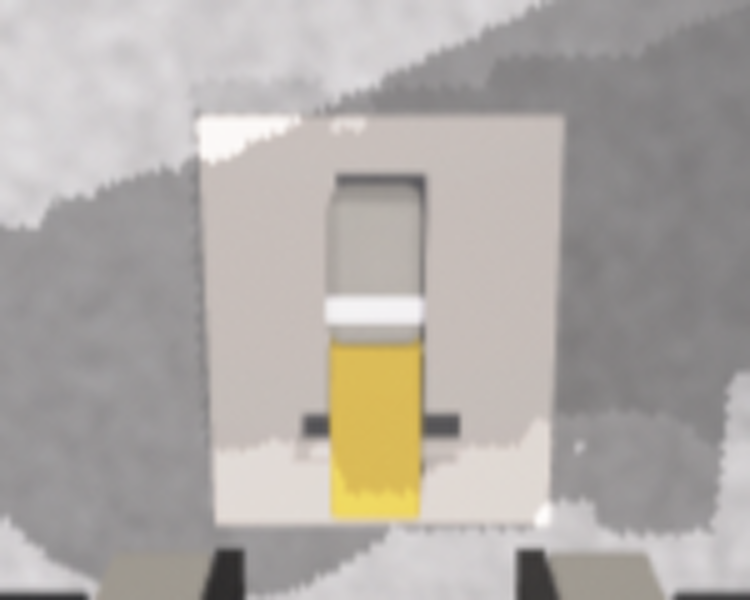

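The motor lies on its tile. The outline's cross bar is centred at (381,425) and the tile corners are (197,116) to (549,523); I'll compute the residual offset.

Run:
```python
from h import *
cm=cam("wrist")
f=lambda p:np.array(p)/5-0.4+np.array([181,112])
C=ray(cm,f([(197,116),(565,116),(549,523),(216,523)]),.003)[:,:2];print('tile',C.mean(0),rect(C))
ob=ray(cm,f([(381.5,426)]),.003)[0,:2]
u=np.array([np.cos(np.radians(27.6)),np.sin(np.radians(27.6))]);n=np.array([-u[1],u[0]])
ot=ray(cm,f([(381,175)]),.003)[0,:2]
print('outline end/axle centre',ot+.034*u,ob-.022*u,'len',(ob-ot)@u)
g=ray(cm,f([(375.5,519)]),.025)[0,:2];w=ray(cm,f([(376,200)]),.025)[0,:2];a=ray(cm,f([(377,452)]),.014)[0,:2]
print('motor',g-.034*u,w+.034*u,a-.022*u)
d=g-w;print(np.degrees(np.arctan2(d[1],d[0])),np.linalg.norm(d))
```

```text
tile [0.41028556 0.2228551 ] (0.4103262939453125, 0.22279981994628906, 91.31430053710938, 75.77339935302734, 27.689579010009766)
outline end/axle centre [0.41089676 0.22299849] [0.41050361 0.22287523] len 0.05559447904238274
motor [0.41176281 0.222044  ] [0.41257274 0.22272287] [0.41271342 0.2229081 ]
27.406314589430657 0.06696810505883746
```

The motor sits about 1.9 mm off in +x relative to its outline, so I'll regrip and nudge it.

Call:
apply_moves:
  steps:
    - {"translation": [0, 0, -0.12], "rotation": [0, 0, 0]}
    - {"translation": [0, 0, -0.26], "rotation": [0, 0, 0]}
    - {"translation": [0, 0, -0.36], "rotation": [0, 0, 0]}
    - {"translation": [0, 0, -0.42], "rotation": [0, 0, 0]}
    - {"translation": [0, 0, -0.45], "rotation": [0, 0, 0]}
    - {"translation": [0, 0, -0.45], "rotation": [0, 0, 0]}
    - {"translation": [0, 0, -0.45], "rotation": [0, 0, 0]}
    - {"translation": [0, 0, -0.45], "rotation": [0, 0, 0]}
    - {"translation": [0, 0, -0.45], "rotation": [0, 0, 0]}
    - {"translation": [0, 0, -0.45], "rotation": [0, 0, 0]}

```text
t: 22.32
eef_pos: [0.4141, 0.2243, 0.0102]
ee_rot: [3.141, 0.002, -2.66]
force: [-0.3, -0.0, 0.5]
width: 0.0351
gripper_force: 0.0
```

Call:
apply_moves:
  steps:
    - {"translation": [0, 0, 0], "rotation": [0, 0, 0]}
    - {"translation": [0, 0, 0], "rotation": [0, 0, 0]}
    - {"translation": [0, 0, 0], "rotation": [0, 0, 0]}
    - {"translation": [0, 0, 0], "rotation": [0, 0, 0]}
    - {"translation": [0, 0, 0], "rotation": [0, 0, 0]}
    - {"translation": [0, 0, 0.003], "rotation": [0, 0, 0]}
    - {"translation": [0, 0, 0.006], "rotation": [0, 0, 0]}
    - {"translation": [-0.003, 0, 0.006], "rotation": [0, 0, 0]}
    - {"translation": [-0.008, 0.001, 0.006], "rotation": [0, 0, 0]}
    - {"translation": [-0.008, 0.001, 0.006], "rotation": [0, 0, 0]}
  jaw: 1

```text
t: 23.15
eef_pos: [0.4113, 0.2239, 0.0107]
ee_rot: [-3.142, -0.0, -2.66]
force: [0.6, 0.2, 0.2]
width: 0.0189
gripper_force: 15.0
```

Call:
apply_moves:
  steps:
    - {"translation": [0, 0, -0.003], "rotation": [0, 0, 0]}
    - {"translation": [0, 0, -0.005], "rotation": [0, 0, 0]}
    - {"translation": [0, 0, -0.005], "rotation": [0, 0, 0]}
    - {"translation": [0, 0, -0.005], "rotation": [0, 0, 0]}
    - {"translation": [0, 0, -0.005], "rotation": [0, 0, 0]}
    - {"translation": [0, 0, -0.005], "rotation": [0, 0, 0]}
    - {"translation": [0, 0, -0.005], "rotation": [0, 0, 0]}
    - {"translation": [0, 0, -0.005], "rotation": [0, 0, 0]}
    - {"translation": [0, 0, -0.005], "rotation": [0, 0, 0]}
    - {"translation": [0, 0, -0.005], "rotation": [0, 0, 0]}

```text
t: 23.98
eef_pos: [0.4116, 0.224, 0.0096]
ee_rot: [-3.142, -0.0, -2.66]
force: [-1.8, -0.4, 4.4]
width: 0.0187
gripper_force: 15.0
```

Call:
apply_moves:
  steps:
    - {"translation": [0, 0, 0], "rotation": [0, 0, 0]}
    - {"translation": [0, 0, 0], "rotation": [0, 0, 0]}
    - {"translation": [0, 0, 0], "rotation": [0, 0, 0]}
    - {"translation": [0, 0, 0], "rotation": [0, 0, 0]}
    - {"translation": [0, 0, 0], "rotation": [0, 0, 0]}
    - {"translation": [0, 0, 0.1], "rotation": [0, 0, 0]}
    - {"translation": [0, 0, 0.25], "rotation": [0, 0, 0]}
    - {"translation": [0, 0, 0.4], "rotation": [0, 0, 0]}
    - {"translation": [0, 0, 0.5], "rotation": [0, 0, 0]}
    - {"translation": [0, 0, 0.5], "rotation": [0, 0, 0]}
  jaw: 0.2

```text
t: 24.82
eef_pos: [0.414, 0.2263, 0.1401]
ee_rot: [3.139, 0.009, -2.659]
force: [0.4, 0.6, 0.3]
width: 0.0356
gripper_force: 0.0
```

Run:
```python
from h import *
s=get_state();print(s['eef_pos'],s['q'][0])
to(.4655,.004,.19,12.35)
i=grab_frame("top");c=cam("top")
hsv=cv2.cvtColor(i,cv2.COLOR_BGR2HSV)
# driver stack blob, top view
p=(np.array((194,284))/1.5).astype(int)
cv2.imwrite("pics/stackB.png",cv2.resize(np.hstack([i[p[1]-18:p[1]+18,p[0]-22:p[0]+22],grab_frame("side")[295:349,228:272][:36]]),None,fx=8,fy=8,interpolation=cv2.INTER_CUBIC))
```

```text
[0.41400593 0.22625919 0.14007774] 0.9200330969992531
shift [ 0.206 -0.889  0.2  ] turn 2.49 q6 -2.01 tilt [-0.012  0.013 -0.   ] t 24.8
```

Call:
apply_moves:
  steps:
    - {"translation": [0.02, -0.14, 0.06], "rotation": [0, 0, 0]}
    - {"translation": [0.05, -0.3, 0.1], "rotation": [0, 0, 0]}
    - {"translation": [0.09, -0.45, 0.1], "rotation": [0, 0, 0]}
    - {"translation": [0.12, -0.6, 0.1], "rotation": [0, 0, 0]}
    - {"translation": [0.16, -0.74, 0.1], "rotation": [0, 0, 0]}
    - {"translation": [0.2, -0.85, 0.1], "rotation": [0, 0, 0]}
    - {"translation": [0.208, -0.884, 0.1], "rotation": [0, 0, 0]}
    - {"translation": [0.208, -0.884, 0.1], "rotation": [0, 0, 0]}
    - {"translation": [0.208, -0.884, 0.1], "rotation": [0, 0, 0]}
    - {"translation": [0.208, -0.884, 0.1], "rotation": [0, 0, 0]}
  jaw: -1

```text
t: 25.75
eef_pos: [0.4631, 0.0034, 0.1588]
ee_rot: [3.141, -0.001, -2.66]
force: [1.1, -0.4, -0.4]
width: 0.0873
gripper_force: 0.0
```

Run:
```python
from h import *
cm=cam("wrist");im=grab_frame("wrist");s=get_state();print(s['eef_pos'],s['width'])
hsv=cv2.cvtColor(im,cv2.COLOR_BGR2HSV)
for v in(60,80):
  m=((hsv[...,2]<v)|((hsv[...,1]>120)&(hsv[...,0]>15)&(hsv[...,0]<35))).astype(np.uint8); m[225:]=0
  for c in cv2.findContours(m,cv2.RETR_EXTERNAL,cv2.CHAIN_APPROX_NONE)[0]:
    if cv2.contourArea(c)>800:
      print(v,cv2.boundingRect(c),cv2.contourArea(c))
      P=ray(cm,cv2.convexHull(c)[:,0],.026)[:,:2]; print(cv2.minEnclosingCircle((P*1000).astype(np.float32)))
  y=cv2.inRange(hsv,(20,120,100),(35,255,255)); y[225:]=0
  for c in cv2.findContours(y,cv2.RETR_EXTERNAL,cv2.CHAIN_APPROX_NONE)[0]:
    if cv2.contourArea(c)>300: print('hub',cv2.minEnclosingCircle((ray(cm,c[:,0],.025)[:,:2]*1000).astype(np.float32)))
for lo in(120,150,180): print(tiles(im,cm,lo=lo))
cv2.imwrite("pics/w9.png",im)
to(.466,.003,.006,117.6)
```

```text
[0.46321799 0.00370066 0.15906049] 0.08730608102114762
60 (232, 153, 52, 52) 2015.0
((463.0043029785156, 4.397378921508789), 30.80868148803711)
hub ((465.83642578125, 5.669377326965332), 21.62444305419922)
80 (231, 152, 54, 54) 2127.5
((463.05499267578125, 4.339768886566162), 31.52457618713379)
80 (39, 43, 37, 32) 839.0
((444.9237060546875, -229.62269592285156), 17.74911880493164)
hub ((465.83642578125, 5.669377326965332), 21.62444305419922)
[]
[]
[(array([  0.2353,   0.1582, 101.2379,  82.2556,  27.5496]), array([479.,  53.]))]
shift [ 0.011 -0.003 -0.612] turn -0.002 q6 -1.52 tilt [ 0.    -0.002  0.   ] t 25.8
```

Call:
apply_moves:
  steps:
    - {"translation": [0.008, 0.007, -0.14], "rotation": [0, 0, 0]}
    - {"translation": [0.008, 0.007, -0.28], "rotation": [0, 0, 0]}
    - {"translation": [0.008, 0.007, -0.42], "rotation": [0, 0, 0]}
    - {"translation": [0.008, 0.007, -0.52], "rotation": [0, 0, 0]}
    - {"translation": [0.008, 0.007, -0.58], "rotation": [0, 0, 0]}
    - {"translation": [0.008, 0.007, -0.605], "rotation": [0, 0, 0]}
    - {"translation": [0.008, 0.007, -0.61], "rotation": [0, 0, 0]}
    - {"translation": [0.008, 0.007, -0.61], "rotation": [0, 0, 0]}
    - {"translation": [0.008, 0.007, -0.61], "rotation": [0, 0, 0]}
    - {"translation": [0.008, 0.007, -0.61], "rotation": [0, 0, 0]}

```text
t: 26.63
eef_pos: [0.4665, 0.0053, 0.0082]
ee_rot: [-3.141, 0.002, -2.659]
force: [-0.6, -0.4, 0.7]
width: 0.0879
gripper_force: 0.0
```

Call:
apply_moves:
  steps:
    - {"translation": [0, 0, 0], "rotation": [0, 0, 0]}
    - {"translation": [0, 0, 0], "rotation": [0, 0, 0]}
    - {"translation": [0, 0, 0], "rotation": [0, 0, 0]}
    - {"translation": [0, 0, 0], "rotation": [0, 0, 0]}
    - {"translation": [0, 0, 0], "rotation": [0, 0, 0]}
    - {"translation": [0, 0, 0], "rotation": [0, 0, 0]}
    - {"translation": [0, 0, 0], "rotation": [0, 0, 0]}
    - {"translation": [0, 0, 0], "rotation": [0, 0, 0]}
    - {"translation": [0, 0, 0], "rotation": [0, 0, 0]}
    - {"translation": [0, 0, 0], "rotation": [0, 0, 0]}
  jaw: 1
  newtons: 20

```text
t: 27.47
eef_pos: [0.4657, 0.0048, 0.0072]
ee_rot: [-3.142, 0.0, -2.66]
force: [-1.9, -0.2, 5.2]
width: 0.0594
gripper_force: 20.0
```

Run:
```python
from h import *
cm=cam("wrist");im=grab_frame("wrist");s=get_state();print(s['eef_pos'],s['width'],s['gripper_force'],s['force'])
hsv=cv2.cvtColor(im,cv2.COLOR_BGR2HSV)
y=cv2.inRange(hsv,(20,120,100),(35,255,255))
print('tcp px',proj(cm,[[*s['eef_pos'][:2],.026]]))
for c in cv2.findContours(y,cv2.RETR_EXTERNAL,cv2.CHAIN_APPROX_NONE)[0]:
    if cv2.contourArea(c)>150: print('hub',cv2.boundingRect(c),cv2.minEnclosingCircle((ray(cm,c[:,0],.025)[:,:2]*1000).astype(np.float32)))
cv2.imwrite("pics/w10.png",im)
to(.6467,.1237,.06,117.6)
```

```text
[0.46568842 0.00475578 0.00717983] 0.059589742123005905 20.00058889389038 [-1.82516812 -0.12786249  5.41828318]
tcp px [[257.1788449  247.90013169]]
hub (221, 215, 72, 43) ((466.40185546875, 4.856986045837402), 21.48402214050293)
shift [0.724 0.476 0.211] turn -0.0 q6 -1.52 tilt [-0.  0.  0.] t 27.5
```

Call:
apply_moves:
  steps:
    - {"translation": [0, 0, 0.05], "rotation": [0, 0, 0]}
    - {"translation": [0, 0, 0.15], "rotation": [0, 0, 0]}
    - {"translation": [0.05, 0.03, 0.28], "rotation": [0, 0, 0]}
    - {"translation": [0.15, 0.09, 0.38], "rotation": [0, 0, 0]}
    - {"translation": [0.28, 0.17, 0.46], "rotation": [0, 0, 0]}
    - {"translation": [0.42, 0.26, 0.5], "rotation": [0, 0, 0]}
    - {"translation": [0.56, 0.35, 0.5], "rotation": [0, 0, 0]}
    - {"translation": [0.7, 0.44, 0.5], "rotation": [0, 0, 0]}
    - {"translation": [0.84, 0.53, 0.5], "rotation": [0, 0, 0]}
    - {"translation": [0.97, 0.63, 0.5], "rotation": [0, 0, 0]}

```text
t: 28.35
eef_pos: [0.7083, 0.1619, 0.1313]
ee_rot: [3.141, -0.001, -2.66]
force: [1.0, 0.4, -1.3]
width: 0.0595
gripper_force: 20.0
```

Call:
apply_moves:
  steps:
    - {"translation": [0.03, 0, 0], "rotation": [0, 0, 0]}
    - {"translation": [0.03, 0, 0], "rotation": [0, 0, 0]}
    - {"translation": [0.03, 0, 0], "rotation": [0, 0, 0]}
    - {"translation": [0.03, 0, 0], "rotation": [0, 0, 0]}
    - {"translation": [0.03, 0, 0], "rotation": [0, 0, 0]}
    - {"translation": [0.03, 0, 0], "rotation": [0, 0, 0]}
    - {"translation": [0.03, 0, 0], "rotation": [0, 0, 0]}
    - {"translation": [0.03, 0, 0], "rotation": [0, 0, 0]}
    - {"translation": [0.03, 0, 0], "rotation": [0, 0, 0]}
    - {"translation": [0.03, 0, 0], "rotation": [0, 0, 0]}

```text
t: 29.18
eef_pos: [0.7143, 0.1612, 0.1324]
ee_rot: [3.142, 0.0, -2.66]
force: [-0.2, -0.4, -0.1]
width: 0.0597
gripper_force: 20.0
```

Run:
```python
from h import *
cm=cam("wrist");im=grab_frame("wrist");s=get_state();print(s['eef_pos'],s['width'])
for lo in(110,120,150,180,200,220): print(lo,tiles(im,cm,lo=lo))
p=proj(cm,[[.6467,.1237,.003]])[0];print(p)
hsv=cv2.cvtColor(im,cv2.COLOR_BGR2HSV);m=(hsv[...,2]<80).astype(np.uint8)
for c in cv2.findContours(m,cv2.RETR_EXTERNAL,cv2.CHAIN_APPROX_NONE)[0]:
    (x,y),r=cv2.minEnclosingCircle(c)
    if np.hypot(x-p[0],y-p[1])<30 and r>10: print('outline',cv2.minEnclosingCircle((ray(cm,c[:,0],.003)[:,:2]*1000).astype(np.float32)))
cv2.imwrite("pics/w11.png",im)
```

```text
[0.71430593 0.16126035 0.1322677 ] 0.05935518822363533
110 []
120 []
150 []
180 []
200 [(array([  0.6357,   0.4136,  89.0904,  82.8748, -67.3207]), array([477., 212.]))]
220 []
[254.96648801 107.41358746]
```

View pics/w11.png

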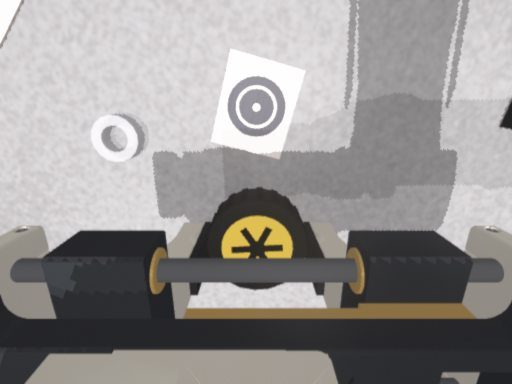

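The wheel tile's outline is at (256,106), about 1 px from where I predicted it, and the wheel is held level.

Run:
```python
from h import *
cm=cam("wrist");im=cv2.imread("pics/w11.png");s=get_state();print(s['eef_pos'])
g=cv2.cvtColor(im,cv2.COLOR_BGR2GRAY);m=(g<140).astype(np.uint8);m[:65]=0;m[142:]=0;m[:,:222]=0;m[:,292:]=0
c=max(cv2.findContours(m,cv2.RETR_EXTERNAL,cv2.CHAIN_APPROX_NONE)[0],key=cv2.contourArea)
P=ray(cm,c[:,0],.003)[:,:2]*1000;print(cv2.boundingRect(c),cv2.minEnclosingCircle(P.astype(np.float32)),cv2.fitEllipse(P.astype(np.float32)))
y=cv2.inRange(cv2.cvtColor(im,cv2.COLOR_BGR2HSV),(20,120,100),(35,255,255))
c=max(cv2.findContours(y,cv2.RETR_EXTERNAL,cv2.CHAIN_APPROX_NONE)[0],key=cv2.contourArea)
print(cv2.boundingRect(c))
to(.6467,.1237,.03,117.6)
```

```text
[0.71430593 0.16126035 0.1322677 ]
(240, 128, 31, 8) ((666.0335693359375, 133.80783081054688), 15.859370231628418) ((668.0548706054688, 134.81185913085938), (6.413025379180908, 31.372793197631836), 25.177228927612305)
(221, 215, 72, 43)
shift [-0.27  -0.15  -0.409] turn 0.0 q6 -1.58 tilt [-0.  0. -0.] t 29.2
```

Run:
```python
from h import *
cm=cam("wrist");im=cv2.imread("pics/w11.png")
g=cv2.cvtColor(im,cv2.COLOR_BGR2GRAY)[101:114,249:264].astype(float)
w=np.clip(g-120,0,None);yy,xx=np.mgrid[101:114,249:264]
p=[(w*xx).sum()/w.sum(),(w*yy).sum()/w.sum()];print(p,ray(cm,[p],.003))
```

```text
[np.float64(255.9629905613512), np.float64(106.91811558205)] [[0.64579351 0.12439658 0.003     ]]
```

Call:
apply_moves:
  steps:
    - {"translation": [-0.12, -0.06, 0], "rotation": [0, 0, 0]}
    - {"translation": [-0.2, -0.11, -0.03], "rotation": [0, 0, 0]}
    - {"translation": [-0.272, -0.149, -0.1], "rotation": [0, 0, 0]}
    - {"translation": [-0.272, -0.149, -0.2], "rotation": [0, 0, 0]}
    - {"translation": [-0.272, -0.149, -0.3], "rotation": [0, 0, 0]}
    - {"translation": [-0.272, -0.149, -0.38], "rotation": [0, 0, 0]}
    - {"translation": [-0.272, -0.149, -0.41], "rotation": [0, 0, 0]}
    - {"translation": [-0.272, -0.149, -0.41], "rotation": [0, 0, 0]}
    - {"translation": [-0.272, -0.149, -0.41], "rotation": [0, 0, 0]}
    - {"translation": [-0.272, -0.149, -0.41], "rotation": [0, 0, 0]}

```text
t: 30.07
eef_pos: [0.6474, 0.1245, 0.031]
ee_rot: [-3.141, 0.002, -2.66]
force: [-0.3, -0.3, -0.1]
width: 0.0598
gripper_force: 20.0
```

Run:
```python
from h import *
print(get_state()['eef_pos']);to(.6463,.1241,.0105,117.6)
```

```text
[0.64742181 0.12445376 0.03098486]
shift [-0.004 -0.001 -0.082] turn -0.001 q6 -1.57 tilt [-0.001  0.004  0.   ] t 30.1
```

Call:
apply_moves:
  steps:
    - {"translation": [-0.001, 0, -0.03], "rotation": [0, 0, 0]}
    - {"translation": [-0.001, 0, -0.05], "rotation": [0, 0, 0]}
    - {"translation": [-0.001, 0, -0.065], "rotation": [0, 0, 0]}
    - {"translation": [-0.001, 0, -0.075], "rotation": [0, 0, 0]}
    - {"translation": [-0.001, 0, -0.079], "rotation": [0, 0, 0]}
    - {"translation": [-0.001, 0, -0.079], "rotation": [0, 0, 0]}
    - {"translation": [-0.001, 0, -0.079], "rotation": [0, 0, 0]}
    - {"translation": [-0.001, 0, -0.079], "rotation": [0, 0, 0]}
    - {"translation": [-0.001, 0, -0.079], "rotation": [0, 0, 0]}
    - {"translation": [-0.001, 0, -0.079], "rotation": [0, 0, 0]}

```text
t: 30.9
eef_pos: [0.6459, 0.1239, 0.0103]
ee_rot: [-3.142, -0.0, -2.66]
force: [-2.4, -0.2, 4.6]
width: 0.0596
gripper_force: 20.0
```

Call:
apply_moves:
  steps:
    - {"translation": [0, 0, 0], "rotation": [0, 0, 0]}
    - {"translation": [0, 0, 0], "rotation": [0, 0, 0]}
    - {"translation": [0, 0, 0], "rotation": [0, 0, 0]}
    - {"translation": [0, 0, 0], "rotation": [0, 0, 0]}
    - {"translation": [0, 0, 0], "rotation": [0, 0, 0]}
    - {"translation": [0, 0, 0.1], "rotation": [0, 0, 0]}
    - {"translation": [0, 0, 0.25], "rotation": [0, 0, 0]}
    - {"translation": [0, 0, 0.4], "rotation": [0, 0, 0]}
    - {"translation": [0, 0, 0.5], "rotation": [0, 0, 0]}
    - {"translation": [0, 0, 0.5], "rotation": [0, 0, 0]}
  jaw: -1

```text
t: 31.73
eef_pos: [0.6495, 0.1251, 0.1418]
ee_rot: [-3.14, 0.01, -2.659]
force: [1.0, 0.8, -0.6]
width: 0.0876
gripper_force: 0.0
```

Run:
```python
from h import *
cm=cam("wrist");im=grab_frame("wrist");s=get_state();print(s['eef_pos'],s['width'])
cv2.imwrite("pics/w12.png",im)
y=cv2.inRange(cv2.cvtColor(im,cv2.COLOR_BGR2HSV),(20,120,100),(35,255,255))
c=max(cv2.findContours(y,cv2.RETR_EXTERNAL,cv2.CHAIN_APPROX_NONE)[0],key=cv2.contourArea)
print('hub',cv2.boundingRect(c),cv2.minEnclosingCircle((ray(cm,c[:,0],.028)[:,:2]*1000).astype(np.float32)))
for lo in range(130,230,15):
  t=tiles(im,cm,lo=lo)
  if t: print(lo,t)
to(.5134,.3766,.19,117.6)
```

```text
[0.64807389 0.12480152 0.13876134] 0.08791045694737477
hub (448, 0, 45, 50) ((432.16064453125, 224.482666015625), 24.167221069335938)
175 [(array([  0.4368,   0.2528, 103.4055,  87.9519, -62.4275]), array([464.,  49.]))]
190 [(array([  0.4353,   0.2387,  79.    ,  72.4746, -62.2396]), array([462.,  44.]))]
205 [(array([  0.661 ,  -0.1472,  93.6125,  69.9168, -11.976 ]), array([24., 63.]))]
220 [(array([  0.6608,  -0.1472,  92.7291,  69.7061, -11.9869]), array([24., 63.]))]
shift [-0.539  1.007  0.205] turn -0.001 q6 -1.57 tilt [-0.005  0.012  0.   ] t 31.8
```

Call:
apply_moves:
  steps:
    - {"translation": [-0.07, 0.13, 0.05], "rotation": [0, 0, 0]}
    - {"translation": [-0.15, 0.26, 0.1], "rotation": [0, 0, 0]}
    - {"translation": [-0.22, 0.4, 0.15], "rotation": [0, 0, 0]}
    - {"translation": [-0.29, 0.54, 0.15], "rotation": [0, 0, 0]}
    - {"translation": [-0.37, 0.68, 0.15], "rotation": [0, 0, 0]}
    - {"translation": [-0.45, 0.82, 0.15], "rotation": [0, 0, 0]}
    - {"translation": [-0.51, 0.93, 0.15], "rotation": [0, 0, 0]}
    - {"translation": [-0.539, 1, 0.15], "rotation": [0, 0, 0]}
    - {"translation": [-0.539, 1, 0.15], "rotation": [0, 0, 0]}
    - {"translation": [-0.539, 1, 0.15], "rotation": [0, 0, 0]}

```text
t: 32.62
eef_pos: [0.5103, 0.3747, 0.1711]
ee_rot: [-3.141, -0.002, -2.658]
force: [0.1, 0.5, 0.0]
width: 0.088
gripper_force: 0.0
```

Run:
```python
from h import *
cm=cam("wrist");im=grab_frame("wrist");s=get_state();print(s['eef_pos'],s['q'])
p=proj(cm,[[.5134,.3766,.04]])[0];print(p)
x0,y0=int(p[0])-50,int(p[1])-45;y0=max(y0,0);print(x0,y0)
cv2.imwrite("pics/w13full.png",im)
cv2.imwrite("pics/w13.png",cv2.resize(im[y0:y0+90,x0:x0+100],None,fx=6,fy=6,interpolation=cv2.INTER_CUBIC))
```

```text
[0.5107787  0.37388814 0.17119355] [ 9.39594627e-01  3.30361460e-01 -1.60651123e-01 -2.27142355e-04
 -1.08161559e+00 -2.02774496e+00]
[257.17487377 182.50574301]
207 137
```

View pics/w13.png

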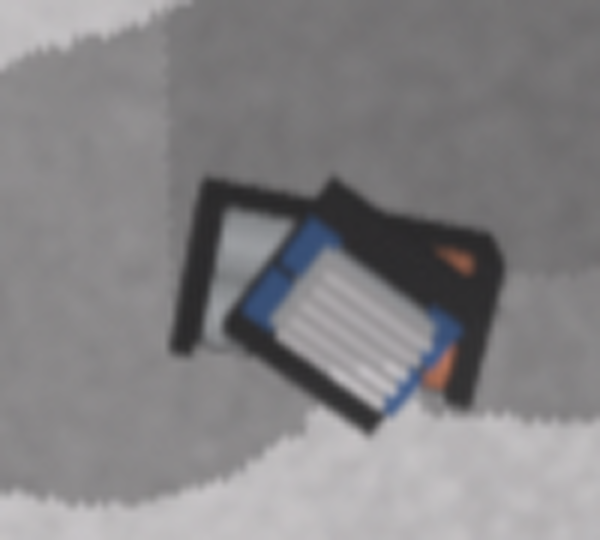

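The crop shows the driver's heat sink centred at about (355,327) with its fins running down to the right at about 31°, and its blue terminals on the fin-end sides. The holder below spans (207,180) to (465,405).

Run:
```python
from h import *
cm=cam("wrist");s=get_state();print(s['eef_pos'])
f=lambda p:np.array(p)/6-0.42+np.array([207,137])
A=lambda d:np.degrees(np.arctan2(d[1],d[0]))
H=ray(cm,f([(325,248),(440,318),(385,412),(272,330)]),.052)[:,:2];print('sink',H.mean(0),A(H[1]-H[0]),A(H[2]-H[3]),np.linalg.norm(H[1]-H[0]),np.linalg.norm(H[2]-H[1]))
B=ray(cm,f([(228,325),(372,432),(465,322),(320,212)]),.040)[:,:2];print('base',B.mean(0),A(B[1]-B[0]),A(B[2]-B[3]),[np.linalg.norm(B[i]-B[i-1]) for i in range(4)])
K=ray(cm,f([(207,180),(178,352),(468,405),(500,240)]),.026)[:,:2];print('holder',K.mean(0),A(K[2]-K[1]),A(K[3]-K[0]),[np.linalg.norm(K[i]-K[i-1]) for i in range(4)])
a=(A(H[1]-H[0])+A(H[2]-H[3]))/2
to(*((B.mean(0)+H.mean(0))/2),.1,a+90)
```

```text
[0.5107787  0.37388814 0.17119355]
sink [0.51519911 0.38714123] 85.44261065846919 80.11509943928523 0.02478283370307508 0.020718817664108966
base [0.51863556 0.38744431] 79.30243211548671 79.71033306109707 [np.float64(0.02812745330507749), np.float64(0.03524292848542011), np.float64(0.02837798536710271), np.float64(0.034993030800617705)]
holder [0.51801219 0.38580535] 106.62457081378432 105.73561345153963 [np.float64(0.05844737754281124), np.float64(0.03580806943753289), np.float64(0.05952655741381858), np.float64(0.034930611845229595)]
shift [ 0.025  0.054 -0.285] turn 1.838 q6 -2.03 tilt [ 0.003 -0.002 -0.   ] t 32.7
```

Run:
```python
from h import *
cm=cam("wrist")
f=lambda p:np.array(p)/6-0.42+np.array([207,137])
B=ray(cm,f([(335,180),(372,432),(228,325)]),.040)[:,:2];print(B[:2].mean(0),np.linalg.norm(B[2]-B[0]),np.linalg.norm(B[2]-B[1]),np.linalg.norm(B[1]-B[0]))
to(*(B[:2].mean(0)*.5+.5*np.array([.5152,.3871])),.1,80.5+90)
```

```text
[0.51537603 0.38730353] 0.03464464663756406 0.03524292848542011 0.05058031485057661
shift [ 0.018  0.053 -0.285] turn 1.762 q6 -2.03 tilt [ 0.003 -0.002 -0.   ] t 32.7
```

Call:
apply_moves:
  steps:
    - {"translation": [0.018, 0.053, 0], "rotation": [0, 0, 0.22]}
    - {"translation": [0.018, 0.053, 0], "rotation": [0, 0, 0.44]}
    - {"translation": [0.018, 0.053, 0], "rotation": [0, 0, 0.66]}
    - {"translation": [0.018, 0.053, 0], "rotation": [0, 0, 0.88]}
    - {"translation": [0.018, 0.053, 0], "rotation": [0, 0, 0.88]}
    - {"translation": [0.018, 0.053, 0], "rotation": [0, 0, 0.88]}
    - {"translation": [0.018, 0.053, 0], "rotation": [0, 0, 0.88]}
    - {"translation": [0.018, 0.053, 0], "rotation": [0, 0, 0.88]}
    - {"translation": [0.018, 0.053, 0], "rotation": [0, 0, 0.88]}
    - {"translation": [0.018, 0.053, 0], "rotation": [0, 0, 0.88]}
  jaw: -0.3

```text
t: 33.5
eef_pos: [0.5159, 0.3872, 0.1723]
ee_rot: [3.142, -0.0, -2.2]
force: [0.2, -0.3, 0.1]
width: 0.0567
gripper_force: 0.0
```

Call:
apply_moves:
  steps:
    - {"translation": [0, 0, -0.05], "rotation": [0, 0, 0.22]}
    - {"translation": [0, 0, -0.1], "rotation": [0, 0, 0.44]}
    - {"translation": [0, 0, -0.18], "rotation": [0, 0, 0.66]}
    - {"translation": [0, 0, -0.2], "rotation": [0, 0, 0.88]}
    - {"translation": [0, 0, -0.2], "rotation": [0, 0, 0.88]}
    - {"translation": [0, 0, -0.2], "rotation": [0, 0, 0.88]}
    - {"translation": [0, 0, -0.2], "rotation": [0, 0, 0.88]}
    - {"translation": [0, 0, -0.2], "rotation": [0, 0, 0.88]}
    - {"translation": [0, 0, -0.2], "rotation": [0, 0, 0.88]}
    - {"translation": [0, 0, -0.2], "rotation": [0, 0, 0.88]}

```text
t: 34.33
eef_pos: [0.516, 0.3875, 0.1229]
ee_rot: [-3.141, 0.001, -1.739]
force: [-0.5, 0.8, -0.5]
width: 0.0571
gripper_force: 0.0
```

```bash
cat >> h.py <<'E'
def blues(im,cm,z):
    m=cv2.inRange(cv2.cvtColor(im,cv2.COLOR_BGR2HSV),(100,110,50),(125,255,255))
    for c in cv2.findContours(m,cv2.RETR_EXTERNAL,cv2.CHAIN_APPROX_NONE)[0]:
        if cv2.contourArea(c)>8: print('blue',cv2.boundingRect(c),np.round(rect(ray(cm,c[:,0],z)),4))
def edges(im,box,cm,z,n=6):
    x,y,w,h=box; g=cv2.cvtColor(im[y:y+h,x:x+w],cv2.COLOR_BGR2GRAY)
    L=cv2.createLineSegmentDetector().detect(cv2.resize(g,None,fx=3,fy=3,interpolation=cv2.INTER_CUBIC))[0][:,0]/3+[x,y,x,y]
    L=sorted(L,key=lambda l:-np.hypot(l[2]-l[0],l[3]-l[1]))[:n]
    for l in L:
        P=ray(cm,l.reshape(2,2),z)[:,:2];d=P[1]-P[0];print(np.round(l,1),'ang',round(np.degrees(np.arctan2(d[1],d[0]))%180,1),'len',round(np.linalg.norm(d)*1e3,1))
E
python3 - <<'E'
from h import *
cm=cam("wrist");im=grab_frame("wrist");s=get_state();print(s['eef_pos'],s['width'])
cv2.imwrite("pics/w14.png",im)
blues(im,cm,.044)
p=proj(cm,[[.5153,.3872,.045]])[0];print(p)
edges(im,(int(p[0])-30,int(p[1])-30,60,60),cm,.045,12)
to(.5153,.3872,.0315,170.5)
E
```

```text
[0.51596784 0.38742573 0.12280552] 0.05695273424358766
blue (258, 176, 11, 9) [ 0.5087  0.3742  9.2797  7.6711 -9.7042]
blue (246, 176, 10, 8) [ 0.52    0.3718  8.3468  6.7049 -9.7043]
[258.31298987 194.62641762]
[263.9 187.5 264.  211.3] ang 80.9 len 23.8
[262.1 211.7 262.2 188. ] ang 80.5 len 23.8
[250.2 163.5 229.9 173. ] ang 15.8 len 20.5
[267.1 212.1 266.8 190. ] ang 81.6 len 22.2
[239.  173.7 261.1 173.7] ang 170.3 len 20.1
[276.  174.2 275.7 195.9] ang 80.6 len 21.0
[239.2 210.4 238.7 190.4] ang 80.5 len 20.1
[250.7 207.9 250.2 188.4] ang 81.3 len 19.5
[258.5 206.7 258.  188.4] ang 81.8 len 18.3
[266.1 182.3 248.2 182.3] ang 170.3 len 16.5
[260.1 187.5 260.1 205.5] ang 80.3 len 17.8
[276.5 195.2 281.2 209.2] ang 99.2 len 14.9
shift [-0.003 -0.001 -0.365] turn 0.005 q6 -1.11 tilt [-0.001  0.001  0.   ] t 34.4
```

Call:
apply_moves:
  steps:
    - {"translation": [-0.003, -0.001, -0.1], "rotation": [0, 0, 0]}
    - {"translation": [-0.003, -0.001, -0.2], "rotation": [0, 0, 0]}
    - {"translation": [-0.003, -0.001, -0.28], "rotation": [0, 0, 0]}
    - {"translation": [-0.003, -0.001, -0.34], "rotation": [0, 0, 0]}
    - {"translation": [-0.003, -0.001, -0.365], "rotation": [0, 0, 0]}
    - {"translation": [-0.003, -0.001, -0.368], "rotation": [0, 0, 0]}
    - {"translation": [-0.003, -0.001, -0.368], "rotation": [0, 0, 0]}
    - {"translation": [-0.003, -0.001, -0.368], "rotation": [0, 0, 0]}
    - {"translation": [-0.003, -0.001, -0.368], "rotation": [0, 0, 0]}
    - {"translation": [-0.003, -0.001, -0.368], "rotation": [0, 0, 0]}

```text
t: 35.22
eef_pos: [0.5155, 0.3875, 0.0314]
ee_rot: [-3.141, 0.002, -1.738]
force: [0.6, 0.1, -0.1]
width: 0.0569
gripper_force: 0.0
```

Call:
apply_moves:
  steps:
    - {"translation": [0, 0, 0], "rotation": [0, 0, 0]}
    - {"translation": [0, 0, 0], "rotation": [0, 0, 0]}
    - {"translation": [0, 0, 0], "rotation": [0, 0, 0]}
    - {"translation": [0, 0, 0], "rotation": [0, 0, 0]}
    - {"translation": [0, 0, 0], "rotation": [0, 0, 0]}
    - {"translation": [0, 0, 0], "rotation": [0, 0, 0]}
    - {"translation": [0, 0, 0], "rotation": [0, 0, 0]}
    - {"translation": [0, 0, 0], "rotation": [0, 0, 0]}
    - {"translation": [0, 0, 0], "rotation": [0, 0, 0]}
    - {"translation": [0, 0, 0], "rotation": [0, 0, 0]}
  jaw: 1
  newtons: 15

```text
t: 36.05
eef_pos: [0.5151, 0.3871, 0.0305]
ee_rot: [-3.141, 0.0, -1.738]
force: [-0.8, -0.6, 2.9]
width: 0.0358
gripper_force: 15.0
```

Run:
```python
from h import *
cm=cam("wrist");im=grab_frame("wrist");s=get_state();print(s['eef_pos'],s['width'],s['gripper_force'],s['force'])
cv2.imwrite("pics/w15.png",im)
p=proj(cm,[[*s['eef_pos'][:2],.052]])[0];print('tcp@.052',p,proj(cm,[[*s['eef_pos'][:2],.04]])[0])
edges(im,(int(p[0])-40,int(p[1])-50,80,90),cm,.052,8)
blues(im,cm,.044)
to(.6618,-.1505,.15,-11.8)
```

```text
[0.51511751 0.3870619  0.03042832] 0.03585216027702362 15.000289678573608 [-0.82693363  0.6651273   3.42336057]
tcp@.052 [258.07760434 251.09419025] [257.98798495 240.96682028]
[289.5 282.2 224.5 282.2] ang 170.3 len 39.3
[229.9 210.  263.6 210. ] ang 170.3 len 18.6
[271.2 258.3 272.1 226.2] ang 79.9 len 20.6
[241.9 226.2 242.7 257.9] ang 80.7 len 20.4
[290.3 221.4 297.7 248.1] ang 96.6 len 17.5
[243.2 258.1 270.7 258.1] ang 170.3 len 16.1
[217.8 242.7 223.4 221.3] ang 65.0 len 13.9
[267.8 237.5 267.8 256.2] ang 81.0 len 12.2
blue (259, 213, 16, 16) [ 0.5075  0.3724  9.6905  8.9557 80.5031]
blue (239, 212, 17, 18) [ 0.519   0.3705 10.9704  9.5671 80.3625]
shift [ 0.587 -2.15   0.478] turn -0.073 q6 -1.11 tilt [-0.  0.  0.] t 36.1
```

Run:
```python
from h import *
cm=cam("wrist");s=get_state();t=s['eef_pos'][:2];u=np.array([np.cos(np.radians(80.7)),np.sin(np.radians(80.7))])
for px,z in(((258,210),.040),((258,210),.026),((258,226.2),.052),((258,226.2),.04),((258,258),.052)): print(px,z,(ray(cm,[px],z)[0,:2]-t)@u)
```

```text
(258, 210) 0.04 -0.020792929086231336
(258, 210) 0.026 -0.015067541550858854
(258, 226.2) 0.052 -0.015881678661249444
(258, 226.2) 0.04 -0.01011448568570749
(258, 258) 0.052 0.004585560764117273
```

Call:
apply_moves:
  steps:
    - {"translation": [0, 0, 0.03], "rotation": [0, 0, 0]}
    - {"translation": [0, 0, 0.1], "rotation": [0, 0, 0]}
    - {"translation": [0, 0, 0.2], "rotation": [0, 0, 0]}
    - {"translation": [0.01, -0.06, 0.3], "rotation": [0, 0, 0]}
    - {"translation": [0.03, -0.17, 0.36], "rotation": [0, 0, -0.02]}
    - {"translation": [0.06, -0.3, 0.4], "rotation": [0, 0, -0.04]}
    - {"translation": [0.1, -0.45, 0.4], "rotation": [0, 0, -0.06]}
    - {"translation": [0.14, -0.6, 0.4], "rotation": [0, 0, -0.08]}
    - {"translation": [0.18, -0.75, 0.4], "rotation": [0, 0, -0.08]}
    - {"translation": [0.22, -0.9, 0.4], "rotation": [0, 0, -0.08]}

```text
t: 36.93
eef_pos: [0.5702, 0.1604, 0.1309]
ee_rot: [-3.141, 0.001, -1.78]
force: [1.0, 0.1, -0.3]
width: 0.0356
gripper_force: 15.0
```

Call:
apply_moves:
  steps:
    - {"translation": [0.04, -0.15, 0], "rotation": [0, 0, 0]}
    - {"translation": [0.08, -0.3, 0], "rotation": [0, 0, 0]}
    - {"translation": [0.12, -0.45, 0], "rotation": [0, 0, 0]}
    - {"translation": [0.16, -0.6, 0], "rotation": [0, 0, 0]}
    - {"translation": [0.2, -0.75, 0], "rotation": [0, 0, 0]}
    - {"translation": [0.24, -0.88, 0], "rotation": [0, 0, 0]}
    - {"translation": [0.26, -0.95, 0], "rotation": [0, 0, 0]}
    - {"translation": [0.26, -0.95, 0], "rotation": [0, 0, 0]}
    - {"translation": [0.26, -0.95, 0], "rotation": [0, 0, 0]}
    - {"translation": [0.26, -0.95, 0], "rotation": [0, 0, 0]}

```text
t: 37.77
eef_pos: [0.6348, -0.0753, 0.1303]
ee_rot: [3.141, 0.0, -1.781]
force: [0.3, 0.4, -1.0]
width: 0.0359
gripper_force: 15.0
```

Run:
```python
from h import *
cm=cam("wrist");im=grab_frame("wrist");s=get_state();print(s['eef_pos'],s['width'])
cv2.imwrite("pics/w16.png",im)
for lo in range(110,230,15):
  t=tiles(im,cm,lo=lo)
  if t: print(lo,t)
p=proj(cm,[[.6615,-.1503,.003]])[0];print(p)
g=cv2.cvtColor(im,cv2.COLOR_BGR2GRAY);y,x=p.astype(int)[::-1];print(g[max(y-30,0):y+30:6,x-36:x+37:6])
to(.6615,-.1503,.05,-11.9)
```

```text
[ 0.63487632 -0.07482025  0.13041502] 0.03563584026455119
215 [(array([  0.6594,  -0.1514,  95.1828,  76.7691, -12.0792]), array([219., 114.]))]
[217.10666677 117.62581613]
[[253 253 253 253 253 253 253 253 253 253 253 253 253]
 [253 253 253 253 253 253 253 253 253 253 253 253 253]
 [253 253 253 253 244 237 241 242 222 244 253 253 253]
 [253 253 253 253 136 139 137 138 140 178 253 253 253]
 [253 253 253 253 141 241 241 241 237 157 253 253 253]
 [253 253 253 249 112 188 189 189 183 143 253 253 253]
 [253 253 221 221 107 148 147 145 143 121 222 228 253]
 [253 220 221 221 105 106 105 106 106 114 220 220 220]
 [220 219 219 220 149 143 149 149 151 169 219 219 219]
 [217 218 218 218 219 218 219 219 219 219 218 218 218]]
shift [ 0.106 -0.302 -0.322] turn 0.003 q6 -0.4 tilt [-0. -0. -0.] t 37.8
```

Call:
apply_moves:
  steps:
    - {"translation": [0.05, -0.14, 0], "rotation": [0, 0, 0]}
    - {"translation": [0.08, -0.25, -0.02], "rotation": [0, 0, 0]}
    - {"translation": [0.101, -0.306, -0.08], "rotation": [0, 0, 0]}
    - {"translation": [0.101, -0.306, -0.18], "rotation": [0, 0, 0]}
    - {"translation": [0.101, -0.306, -0.28], "rotation": [0, 0, 0]}
    - {"translation": [0.101, -0.306, -0.36], "rotation": [0, 0, 0]}
    - {"translation": [0.101, -0.306, -0.4], "rotation": [0, 0, 0]}
    - {"translation": [0.101, -0.306, -0.4], "rotation": [0, 0, 0]}
    - {"translation": [0.101, -0.306, -0.4], "rotation": [0, 0, 0]}
    - {"translation": [0.101, -0.306, -0.4], "rotation": [0, 0, 0]}

```text
t: 38.65
eef_pos: [0.6615, -0.1514, 0.0319]
ee_rot: [-3.139, 0.0, -1.779]
force: [0.0, -0.1, 0.4]
width: 0.0359
gripper_force: 15.0
```

Call:
apply_moves:
  steps:
    - {"translation": [0, 0, -0.03], "rotation": [0, 0, 0]}
    - {"translation": [0, 0, -0.06], "rotation": [0, 0, 0]}
    - {"translation": [0, 0, -0.08], "rotation": [0, 0, 0]}
    - {"translation": [0, 0, -0.086], "rotation": [0, 0, 0]}
    - {"translation": [0, 0, -0.09], "rotation": [0, 0, 0]}
    - {"translation": [0, 0, -0.09], "rotation": [0, 0, 0]}
    - {"translation": [0, 0, -0.09], "rotation": [0, 0, 0]}
    - {"translation": [0, 0, -0.09], "rotation": [0, 0, 0]}
    - {"translation": [0, 0, -0.09], "rotation": [0, 0, 0]}
    - {"translation": [0, 0, -0.09], "rotation": [0, 0, 0]}

```text
t: 39.48
eef_pos: [0.6605, -0.152, 0.0079]
ee_rot: [-3.141, 0.0, -1.78]
force: [0.6, -0.4, -0.5]
width: 0.0355
gripper_force: 15.0
```

Call:
apply_moves:
  steps:
    - {"translation": [0, 0, 0], "rotation": [0, 0, 0]}
    - {"translation": [0, 0, 0], "rotation": [0, 0, 0]}
    - {"translation": [0, 0, 0], "rotation": [0, 0, 0]}
    - {"translation": [0, 0, 0], "rotation": [0, 0, 0]}
    - {"translation": [0, 0, 0], "rotation": [0, 0, 0]}
    - {"translation": [0, 0, 0.1], "rotation": [0, 0, 0]}
    - {"translation": [0, 0, 0.25], "rotation": [0, 0, 0]}
    - {"translation": [0, 0, 0.4], "rotation": [0, 0, 0]}
    - {"translation": [0, 0, 0.5], "rotation": [0, 0, 0]}
    - {"translation": [0, 0, 0.5], "rotation": [0, 0, 0]}
  jaw: -0.3

```text
t: 40.32
eef_pos: [0.6639, -0.1524, 0.1402]
ee_rot: [-3.131, 0.001, -1.779]
force: [2.0, 0.9, 0.4]
width: 0.0568
gripper_force: 0.0
```

Run:
```python
from h import *
cm=cam("wrist");im=grab_frame("wrist");s=get_state();print(s['eef_pos'],s['width'])
cv2.imwrite("pics/w17.png",im)
for lo in range(90,230,10):
  t=tiles(im,cm,lo=lo)
  if t: print(lo,t)
blues(im,cm,.021)
p=proj(cm,[[.6602,-.1512,.017]])[0];print(p,proj(cm,[[.6602,-.1512,.003]])[0])
edges(im,(int(p[0])-60,int(p[1])-65,120,110),cm,.003,16)
```

```text
[ 0.66249069 -0.1520937   0.13705492] 0.056779486020149664
180 [(array([  0.6601,  -0.1472,  93.3506,  80.0973, -11.8967]), array([263., 178.]))]
210 [(array([  0.4477,  -0.2381,  92.9016,  77.0589, -19.5377]), array([454.,  51.]))]
220 [(array([  0.4478,  -0.2381,  92.502 ,  76.7201, -19.4885]), array([454.,  51.]))]
blue (263, 168, 9, 4) [  0.6522  -0.1648   8.5352   3.2813 -11.8457]
blue (252, 168, 8, 5) [  0.6643  -0.1668   7.4837   4.3824 -11.8464]
[262.14693819 181.94068292] [262.03810759 178.51513347]
[304.3 146.5 221.8 146.5] ang 168.0 len 91.2
[223.5 210.4 300.1 210.9] ang 167.8 len 91.3
[222.3 174.5 223.9 209.1] ang 78.3 len 42.6
[278.8 164.5 277.4 197.9] ang 77.2 len 39.9
[245.4 198.3 245.1 165.4] ang 77.7 len 39.5
[246.  164.7 278.5 164.6] ang 168.3 len 36.7
[302.  190.  303.7 159.1] ang 77.9 len 36.4
[269.3 192.5 270.6 168.6] ang 75.9 len 28.6
[221.2 147.8 222.1 171.2] ang 78.0 len 26.6
[265.5 194.1 265.8 177. ] ang 77.7 len 20.7
[255.7 194.1 255.7 177. ] ang 78.0 len 20.7
[253.1 175.4 253.3 192.1] ang 78.3 len 20.1
[262.3 193.7 262.4 177. ] ang 78.1 len 20.2
[264.1 177.  263.9 193.7] ang 78.0 len 20.1
[269.3 172.2 253.5 172.3] ang 168.3 len 18.0
[207.9 220.4 203.6 205.5] ang 89.9 len 19.8
```

Run:
```python
from h import *
cm=cam("wrist")
u=np.array([np.cos(np.radians(78)),np.sin(np.radians(78))]);n=np.array([-u[1],u[0]])
T=ray(cm,[(221,146.5),(304.3,146.5),(300.1,210.9),(223.5,210.4)],.003)[:,:2].mean(0);print('tile',T)
lo=ray(cm,[(261.7,198.1)],.017)[0,:2];up=ray(cm,[(262.2,164.6)],.003)[0,:2];up2=ray(cm,[(262.2,164.6)],.017)[0,:2]
for q in(lo,up,up2): print('along u',(q-T)@u*1e3,'n',(q-T)@n*1e3)
im=cv2.imread("pics/w17.png");print(im[158:204,249,:].tolist())
```

```text
tile [ 0.65835102 -0.15004205]
along u 17.074548367683114 n -0.5955825714519004
along u -17.614453681657082 n -0.06692001853916049
along u -20.74464726055776 n -0.261048671089714
[[202, 206, 216], [202, 207, 215], [202, 207, 216], [202, 207, 215], [201, 206, 215], [198, 203, 211], [165, 168, 174], [87, 87, 89], [55, 55, 56], [55, 55, 56], [58, 57, 59], [58, 57, 59], [57, 57, 59], [57, 56, 58], [57, 55, 57], [55, 54, 56], [53, 52, 54], [53, 53, 55], [54, 53, 55], [53, 52, 55], [54, 52, 54], [53, 52, 54], [53, 52, 54], [51, 51, 53], [53, 51, 53], [52, 52, 53], [52, 51, 53], [52, 51, 53], [51, 50, 52], [51, 51, 53], [50, 50, 52], [52, 51, 53], [50, 50, 52], [51, 50, 52], [51, 51, 52], [51, 50, 52], [50, 49, 51], [50, 51, 52], [52, 52, 53], [74, 74, 77], [129, 132, 137], [170, 174, 181], [174, 177, 184], [173, 177, 184], [173, 177, 184], [173, 177, 184]]
```

Call:
apply_moves:
  steps:
    - {"translation": [-0.04, 0.15, 0.1], "rotation": [0, 0, 0]}
    - {"translation": [-0.08, 0.3, 0.1], "rotation": [0, 0, 0]}
    - {"translation": [-0.12, 0.45, 0.1], "rotation": [0, 0, 0]}
    - {"translation": [-0.16, 0.6, 0.1], "rotation": [0, 0, 0]}
    - {"translation": [-0.2, 0.75, 0.1], "rotation": [0, 0, 0]}
    - {"translation": [-0.25, 0.9, 0.1], "rotation": [0, 0, 0]}
    - {"translation": [-0.28, 1, 0.1], "rotation": [0, 0, 0.1]}
    - {"translation": [-0.28, 1, 0.1], "rotation": [0, 0, 0.3]}
    - {"translation": [-0.28, 1, 0.1], "rotation": [0, 0, 0.5]}
    - {"translation": [-0.28, 1, 0.1], "rotation": [0, 0, 0.5]}
  jaw: -0.5

```text
t: 41.2
eef_pos: [0.5897, 0.0987, 0.1571]
ee_rot: [3.14, -0.0, -1.512]
force: [0.3, 0.6, -0.7]
width: 0.0656
gripper_force: 0.0
```

Call:
apply_moves:
  steps:
    - {"translation": [-0.04, 0.15, 0], "rotation": [0, 0, 0.05]}
    - {"translation": [-0.08, 0.3, 0], "rotation": [0, 0, 0.1]}
    - {"translation": [-0.12, 0.45, 0], "rotation": [0, 0, 0.15]}
    - {"translation": [-0.16, 0.6, 0], "rotation": [0, 0, 0.2]}
    - {"translation": [-0.2, 0.75, 0], "rotation": [0, 0, 0.25]}
    - {"translation": [-0.25, 0.9, 0], "rotation": [0, 0, 0.3]}
    - {"translation": [-0.29, 1, 0], "rotation": [0, 0, 0.43]}
    - {"translation": [-0.29, 1, 0], "rotation": [0, 0, 0.43]}
    - {"translation": [-0.29, 1, 0], "rotation": [0, 0, 0.43]}
    - {"translation": [-0.29, 1, 0], "rotation": [0, 0, 0.43]}

```text
t: 42.03
eef_pos: [0.5177, 0.3474, 0.1571]
ee_rot: [3.14, -0.001, -1.296]
force: [0.3, 0.0, -0.0]
width: 0.0655
gripper_force: 0.0
```

Call:
apply_moves:
  steps:
    - {"translation": [0, 0.14, -0.1], "rotation": [0, 0, 0]}
    - {"translation": [0, 0.14, -0.1], "rotation": [0, 0, 0]}
    - {"translation": [0, 0.14, -0.1], "rotation": [0, 0, 0]}
    - {"translation": [0, 0.14, -0.1], "rotation": [0, 0, 0]}
    - {"translation": [0, 0.14, -0.1], "rotation": [0, 0, 0]}
    - {"translation": [0, 0.14, -0.1], "rotation": [0, 0, 0]}
    - {"translation": [0, 0.14, -0.1], "rotation": [0, 0, 0]}
    - {"translation": [0, 0.14, -0.1], "rotation": [0, 0, 0]}
    - {"translation": [0, 0.14, -0.1], "rotation": [0, 0, 0]}
    - {"translation": [0, 0.14, -0.1], "rotation": [0, 0, 0]}

```text
t: 42.87
eef_pos: [0.5179, 0.3829, 0.1331]
ee_rot: [-3.141, 0.0, -1.293]
force: [-0.5, 0.4, -1.0]
width: 0.0653
gripper_force: 0.0
```

Run:
```python
from h import *
cm=cam("wrist");im=grab_frame("wrist");s=get_state();print(s['eef_pos'],s['width'])
cv2.imwrite("pics/w18.png",im)
p=proj(cm,[[.518,.386,.02]])[0];print(p)
x,y,w,h=int(p[0])-60,max(int(p[1])-60,0),120,100
edges(im,(x,y,w,h),cm,.026,10)
g=cv2.cvtColor(im,cv2.COLOR_BGR2GRAY);m=(g<75).astype(np.uint8);M=np.zeros_like(m);M[y:min(y+h,228),x:x+w]=m[y:min(y+h,228),x:x+w]
c=max(cv2.findContours(M,cv2.RETR_EXTERNAL,cv2.CHAIN_APPROX_NONE)[0],key=cv2.contourArea)
r=rect(ray(cm,c[:,0],.026));print(cv2.boundingRect(c),r)
to(r[0],r[1],.0065,r[4]+90)
```

```text
[0.5178572  0.38301507 0.13301281] 0.06574408519373587
[256.67690281 187.25922273]
[240.2 199.3 239.1 159.3] ang 106.2 len 42.9
[269.8 182.6 269.3 216.8] ang 105.9 len 38.4
[267.6 200.5 267.7 167.2] ang 106.4 len 36.1
[253.5 200.1 253.4 167.6] ang 105.8 len 35.2
[255.1 167.2 255.1 196.4] ang 105.6 len 31.4
[269.1 217.2 240.4 217.7] ang 17.0 len 31.0
[240.  156.4 267.9 156.2] ang 16.2 len 28.0
[269.3 155.5 270.  182.2] ang 108.2 len 27.9
[267.1 165.6 240.4 166.1] ang 16.8 len 27.1
[241.6 174.3 242.  200.1] ang 105.7 len 28.2
(240, 157, 30, 10) (0.5281884765625, 0.3584214477539063, 29.444475173950195, 9.228270530700684, 16.635587692260742)
shift [ 0.041 -0.098 -0.506] turn -2.975 q6 -0.66 tilt [-0.  0.  0.] t 42.9
```

Run:
```python
from h import *
cm=cam("wrist")
u=np.array([np.cos(np.radians(106.2)),np.sin(np.radians(106.2))])
a=ray(cm,[(254.7,217.4)],.026)[0,:2];b0=ray(cm,[(254.5,155.8)],0)[0,:2];b1=ray(cm,[(254.5,155.8)],.026)[0,:2]
print(a-.031*u,b0+.031*u,b1+.031*u,(a-b1)@u,(a-b0)@u)
c=(a-.031*u);to(*c,.0065,16.2)
```

```text
[0.51986611 0.38779359] [0.51983333 0.3875228 ] [0.52095095 0.38275102] 0.06714501198530118 0.06225089992755832
shift [ 0.008  0.019 -0.506] turn 0.01 q6 -0.66 tilt [-0.  0.  0.] t 42.9
```

Call:
apply_moves:
  steps:
    - {"translation": [0.008, 0.019, -0.12], "rotation": [0, 0, 0.01]}
    - {"translation": [0.008, 0.019, -0.24], "rotation": [0, 0, 0.01]}
    - {"translation": [0.008, 0.019, -0.36], "rotation": [0, 0, 0.01]}
    - {"translation": [0.008, 0.019, -0.45], "rotation": [0, 0, 0.01]}
    - {"translation": [0.008, 0.019, -0.49], "rotation": [0, 0, 0.01]}
    - {"translation": [0.008, 0.019, -0.505], "rotation": [0, 0, 0.01]}
    - {"translation": [0.008, 0.019, -0.505], "rotation": [0, 0, 0.01]}
    - {"translation": [0.008, 0.019, -0.505], "rotation": [0, 0, 0.01]}
    - {"translation": [0.008, 0.019, -0.505], "rotation": [0, 0, 0.01]}
    - {"translation": [0.008, 0.019, -0.505], "rotation": [0, 0, 0.01]}

```text
t: 43.75
eef_pos: [0.5205, 0.3886, 0.0082]
ee_rot: [-3.139, 0.001, -1.288]
force: [-1.2, -0.5, 0.4]
width: 0.0658
gripper_force: 0.0
```

Call:
apply_moves:
  steps:
    - {"translation": [0, 0, 0], "rotation": [0, 0, 0]}
    - {"translation": [0, 0, 0], "rotation": [0, 0, 0]}
    - {"translation": [0, 0, 0], "rotation": [0, 0, 0]}
    - {"translation": [0, 0, 0], "rotation": [0, 0, 0]}
    - {"translation": [0, 0, 0], "rotation": [0, 0, 0]}
    - {"translation": [0, 0, 0], "rotation": [0, 0, 0]}
    - {"translation": [0, 0, 0], "rotation": [0, 0, 0]}
    - {"translation": [0, 0, 0], "rotation": [0, 0, 0]}
    - {"translation": [0, 0, 0], "rotation": [0, 0, 0]}
    - {"translation": [0, 0, 0], "rotation": [0, 0, 0]}
  jaw: 1
  newtons: 25

```text
t: 44.58
eef_pos: [0.5198, 0.3877, 0.0066]
ee_rot: [3.141, -0.0, -1.288]
force: [-0.6, -1.0, 0.7]
width: 0.0304
gripper_force: 25.0
```

Run:
```python
from h import *
s=get_state();print(s['eef_pos'],s['width'],s['gripper_force'],s['force'])
to(.5254,-.3934,.15,5.9+90)
```

```text
[0.51979665 0.38774437 0.00655682] 0.0303751698162694 25.000078976154327 [-0.55475386 -1.04638442  0.65560365]
shift [ 0.022 -3.125  0.574] turn 2.657 q6 -0.66 tilt [ 0. -0.  0.] t 44.6
```

Call:
apply_moves:
  steps:
    - {"translation": [0, 0, 0.04], "rotation": [0, 0, 0]}
    - {"translation": [0, 0, 0.12], "rotation": [0, 0, 0]}
    - {"translation": [0, 0, 0.24], "rotation": [0, 0, 0]}
    - {"translation": [0, -0.05, 0.36], "rotation": [0, 0, 0]}
    - {"translation": [0, -0.14, 0.46], "rotation": [0, 0, 0.1]}
    - {"translation": [0, -0.26, 0.54], "rotation": [0, 0, 0.25]}
    - {"translation": [0, -0.4, 0.56], "rotation": [0, 0, 0.4]}
    - {"translation": [0, -0.54, 0.56], "rotation": [0, 0, 0.55]}
    - {"translation": [0, -0.67, 0.56], "rotation": [0, 0, 0.7]}
    - {"translation": [0, -0.8, 0.56], "rotation": [0, 0, 0.85]}

```text
t: 45.42
eef_pos: [0.5196, 0.1863, 0.1476]
ee_rot: [-3.14, -0.0, -0.839]
force: [0.8, -0.1, -0.5]
width: 0.0307
gripper_force: 25.0
```

Call:
apply_moves:
  steps:
    - {"translation": [0, -0.14, 0], "rotation": [0, 0, 0.13]}
    - {"translation": [0, -0.28, 0], "rotation": [0, 0, 0.26]}
    - {"translation": [0, -0.42, 0], "rotation": [0, 0, 0.39]}
    - {"translation": [0, -0.56, 0], "rotation": [0, 0, 0.52]}
    - {"translation": [0, -0.7, 0], "rotation": [0, 0, 0.65]}
    - {"translation": [0, -0.84, 0], "rotation": [0, 0, 0.78]}
    - {"translation": [0, -0.97, 0], "rotation": [0, 0, 0.91]}
    - {"translation": [0, -1, 0], "rotation": [0, 0, 0.91]}
    - {"translation": [0, -1, 0], "rotation": [0, 0, 0.91]}
    - {"translation": [0, -1, 0], "rotation": [0, 0, 0.91]}

```text
t: 46.25
eef_pos: [0.5199, -0.0626, 0.147]
ee_rot: [-3.141, -0.0, -0.369]
force: [0.5, -0.5, -1.0]
width: 0.0309
gripper_force: 25.0
```

Call:
apply_moves:
  steps:
    - {"translation": [-0.03, -0.14, 0], "rotation": [0, 0, 0.13]}
    - {"translation": [-0.06, -0.28, 0], "rotation": [0, 0, 0.26]}
    - {"translation": [-0.1, -0.42, 0], "rotation": [0, 0, 0.39]}
    - {"translation": [-0.14, -0.56, 0], "rotation": [0, 0, 0.52]}
    - {"translation": [-0.18, -0.7, 0], "rotation": [0, 0, 0.65]}
    - {"translation": [-0.22, -0.84, 0], "rotation": [0, 0, 0.78]}
    - {"translation": [-0.25, -0.97, 0], "rotation": [0, 0, 0.9]}
    - {"translation": [-0.25, -1, 0], "rotation": [0, 0, 0.9]}
    - {"translation": [-0.25, -1, 0], "rotation": [0, 0, 0.9]}
    - {"translation": [-0.25, -1, 0], "rotation": [0, 0, 0.9]}

```text
t: 47.08
eef_pos: [0.4577, -0.3116, 0.1465]
ee_rot: [-3.141, 0.0, 0.103]
force: [-0.2, 0.5, -1.3]
width: 0.0309
gripper_force: 25.0
```

Call:
apply_moves:
  steps:
    - {"translation": [0, -0.12, -0.05], "rotation": [0, 0, 0]}
    - {"translation": [0, -0.25, -0.05], "rotation": [0, 0, 0]}
    - {"translation": [0, -0.32, -0.05], "rotation": [0, 0, 0]}
    - {"translation": [0, -0.32, -0.05], "rotation": [0, 0, 0]}
    - {"translation": [0, -0.32, -0.05], "rotation": [0, 0, 0]}
    - {"translation": [0, -0.32, -0.05], "rotation": [0, 0, 0]}
    - {"translation": [0, -0.32, -0.05], "rotation": [0, 0, 0]}
    - {"translation": [0, -0.32, -0.05], "rotation": [0, 0, 0]}
    - {"translation": [0, -0.32, -0.05], "rotation": [0, 0, 0]}
    - {"translation": [0, -0.32, -0.05], "rotation": [0, 0, 0]}

```text
t: 47.92
eef_pos: [0.4576, -0.3917, 0.1343]
ee_rot: [3.141, -0.0, 0.105]
force: [0.3, 0.1, -1.5]
width: 0.0307
gripper_force: 25.0
```

Run:
```python
from h import *
cm=cam("wrist");im=grab_frame("wrist");s=get_state();print(s['eef_pos'],s['width'])
cv2.imwrite("pics/w19.png",im)
for lo in range(90,245,10):
  t=tiles(im,cm,lo=lo)
  if t: print(lo,t)
p=proj(cm,[[.5254,-.3934,.003]])[0];print(p)
edges(im,(int(p[0])-60,max(int(p[1])-60,0),120,110),cm,.003,10)
to(.5254,-.3934,.05,95.9)
```

```text
[ 0.45752344 -0.3918161   0.13428835] 0.030604379984852215
220 [(array([  0.4481,  -0.2387,  93.5538,  76.6768, -19.7003]), array([126., 169.]))]
230 [(array([  0.4458,  -0.2446,  93.1956,  62.4729, -19.418 ]), array([136., 171.])), (array([ 0.5264, -0.3923, 91.369 , 76.0535,  5.8346]), array([264., 114.]))]
[265.07587527 119.20767858]
[225.7  68.4 228.4 161.7] ang 5.8 len 94.5
[301.   71.3 231.9  70.9] ang 95.7 len 69.1
[229.  162.3 296.9 162.7] ang 95.7 len 75.0
[248.8 148.8 248.7  88.4] ang 5.6 len 61.6
[278.8  88.4 277.4 148.4] ang 5.9 len 61.1
[297.6 161.7 300.4 106.7] ang 5.8 len 58.0
[267.8  94.2 266.9 142.1] ang 5.7 len 48.8
[272.8 142.5 273.8  95. ] ang 5.8 len 48.4
[253.5  94.6 253.5 142.1] ang 5.8 len 48.4
[259.3 142.1 259.8  95. ] ang 5.6 len 48.0
shift [ 0.272 -0.006 -0.337] turn -0.004 q6 2.06 tilt [0.    0.001 0.   ] t 48.0
```

Call:
apply_moves:
  steps:
    - {"translation": [0.1, -0.002, 0], "rotation": [0, 0, 0]}
    - {"translation": [0.2, -0.004, -0.02], "rotation": [0, 0, 0]}
    - {"translation": [0.274, -0.004, -0.08], "rotation": [0, 0, 0]}
    - {"translation": [0.274, -0.004, -0.18], "rotation": [0, 0, 0]}
    - {"translation": [0.274, -0.004, -0.28], "rotation": [0, 0, 0]}
    - {"translation": [0.274, -0.004, -0.36], "rotation": [0, 0, 0]}
    - {"translation": [0.274, -0.004, -0.397], "rotation": [0, 0, 0]}
    - {"translation": [0.274, -0.004, -0.397], "rotation": [0, 0, 0]}
    - {"translation": [0.274, -0.004, -0.397], "rotation": [0, 0, 0]}
    - {"translation": [0.274, -0.004, -0.397], "rotation": [0, 0, 0]}

```text
t: 48.8
eef_pos: [0.5268, -0.3938, 0.0364]
ee_rot: [3.14, -0.002, 0.105]
force: [-0.1, -0.5, -0.2]
width: 0.0309
gripper_force: 25.0
```

Call:
apply_moves:
  steps:
    - {"translation": [0, 0, -0.03], "rotation": [0, 0, 0]}
    - {"translation": [0, 0, -0.06], "rotation": [0, 0, 0]}
    - {"translation": [0, 0, -0.085], "rotation": [0, 0, 0]}
    - {"translation": [0, 0, -0.095], "rotation": [0, 0, 0]}
    - {"translation": [0, 0, -0.1], "rotation": [0, 0, 0]}
    - {"translation": [0, 0, -0.1], "rotation": [0, 0, 0]}
    - {"translation": [0, 0, -0.1], "rotation": [0, 0, 0]}
    - {"translation": [0, 0, -0.1], "rotation": [0, 0, 0]}
    - {"translation": [0, 0, -0.1], "rotation": [0, 0, 0]}
    - {"translation": [0, 0, -0.1], "rotation": [0, 0, 0]}

```text
t: 49.63
eef_pos: [0.5259, -0.3933, 0.0098]
ee_rot: [3.142, -0.0, 0.105]
force: [-1.0, -0.1, -1.6]
width: 0.0311
gripper_force: 25.0
```

Call:
apply_moves:
  steps:
    - {"translation": [0, 0, 0], "rotation": [0, 0, 0]}
    - {"translation": [0, 0, 0], "rotation": [0, 0, 0]}
    - {"translation": [0, 0, 0], "rotation": [0, 0, 0]}
    - {"translation": [0, 0, 0], "rotation": [0, 0, 0]}
    - {"translation": [0, 0, 0], "rotation": [0, 0, 0]}
    - {"translation": [0, 0, 0.1], "rotation": [0, 0, 0]}
    - {"translation": [0, 0, 0.25], "rotation": [0, 0, 0]}
    - {"translation": [0, 0, 0.4], "rotation": [0, 0, 0]}
    - {"translation": [0, 0, 0.5], "rotation": [0, 0, 0]}
    - {"translation": [0, 0, 0.5], "rotation": [0, 0, 0]}
  jaw: -0.2

```text
t: 50.47
eef_pos: [0.5289, -0.395, 0.142]
ee_rot: [3.136, -0.008, 0.106]
force: [1.7, 0.6, 0.4]
width: 0.0525
gripper_force: 0.0
```

Call:
apply_moves:
  steps:
    - {"translation": [0, 0, 0.3], "rotation": [0, 0, 0]}
    - {"translation": [0, 0, 0.3], "rotation": [0, 0, 0]}
    - {"translation": [0, 0, 0.3], "rotation": [0, 0, 0]}
    - {"translation": [0, 0, 0.3], "rotation": [0, 0, 0]}
    - {"translation": [0, 0, 0.3], "rotation": [0, 0, 0]}
    - {"translation": [0, 0, 0.3], "rotation": [0, 0, 0]}
    - {"translation": [0, 0, 0.3], "rotation": [0, 0, 0]}
    - {"translation": [0, 0, 0.3], "rotation": [0, 0, 0]}
    - {"translation": [0, 0, 0.3], "rotation": [0, 0, 0]}
    - {"translation": [0, 0, 0.3], "rotation": [0, 0, 0]}

```text
t: 51.3
eef_pos: [0.5257, -0.3932, 0.2093]
ee_rot: [-3.141, 0.001, 0.105]
force: [-0.8, 0.0, -0.2]
width: 0.0524
gripper_force: 0.0
```

Run:
```python
from h import *
cm=cam("wrist");im=grab_frame("wrist");s=get_state();print(s['eef_pos'],s['width'])
p=proj(cm,[[.526,-.3927,.003]])[0];print(p)
w=im[max(int(p[1])-55,0):,int(p[0])-60:][:105,:120]
L=[("wrist",w)]
cs=cam("side");i=grab_frame("side")
def crop(n,xyz,r=27):
    q=proj(cs,[xyz])[0].astype(int);L.append((n,i[q[1]-r+3:q[1]+r-3,q[0]-r:q[0]+r]))
for n,xyz in(("wheel",(.6463,.1241,.01)),("motor",(.4114,.2238,.01)),("driver",(.6602,-.1512,.01)),("caster",(.4483,-.2397,.01)),("holder",(.526,-.3927,.01))): crop(n,xyz)
cv2.imwrite("pics/fin.png",np.vstack([np.hstack([cv2.resize(a,(260,240),interpolation=cv2.INTER_CUBIC) for _,a in L[k:k+3]]) for k in(0,3)]))
edges(im,(int(p[0])-60,max(int(p[1])-60,0),120,110),cm,.003,10)
```

```text
[ 0.52577951 -0.39319468  0.20942138] 0.052531890778149924
[256.45292952 165.61025743]
[283.3 132.5 228.3 132.5] ang 96.0 len 73.8
[229.5 197.7 281.6 197.7] ang 96.0 len 75.4
[227.5 133.1 228.8 179.8] ang 5.8 len 65.2
[282.6 178.1 284.1 133.1] ang 5.8 len 62.7
[269.  154.8 268.5 191.9] ang 5.9 len 53.8
[246.5 150.6 247.  186.9] ang 6.2 len 52.0
[244.7 178.9 243.8 150.6] ang 6.9 len 40.2
[266.7 178.1 267.5 151. ] ang 5.1 len 38.5
[256.5 177.3 256.6 151. ] ang 5.6 len 37.3
[258.3 151.5 258.2 177.7] ang 5.9 len 37.3
```

View pics/fin.png

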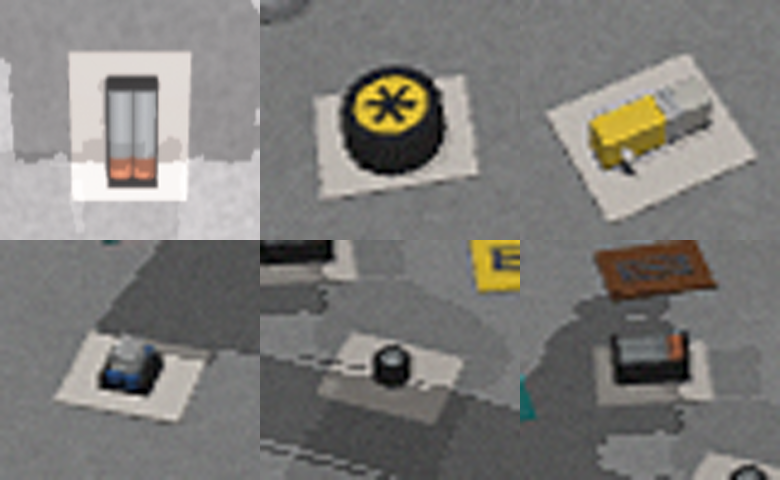

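The composite shows all five parts upright on their own tiles. A last numeric check covers the holder, wheel and motor.

Run:
```python
from h import *
cm=cam("wrist")
T=ray(cm,[(228.3-.8,132.5),(284.1,132.5),(281.6,197.7),(229.5,197.7)],.003)[:,:2].mean(0)
u=np.array([np.cos(np.radians(5.8)),np.sin(np.radians(5.8))]);n=np.array([-u[1],u[0]])
for px,z in(((256.8,191.9),.029),((256.3,142.8),.003),((244.3,165),.029),((268.8,170),.029)):
    d=ray(cm,[px],z)[0,:2]-T;print('holder',px,d@u*1e3,d@n*1e3)
cs=cam("side");i=grab_frame("side")
y=cv2.inRange(cv2.cvtColor(i,cv2.COLOR_BGR2HSV),(18,110,90),(36,255,255))
q=proj(cs,[(.6463,.1241,.029)])[0]
for c in cv2.findContours(y,cv2.RETR_EXTERNAL,cv2.CHAIN_APPROX_NONE)[0]:
    (a,b),r=cv2.minEnclosingCircle(c)
    if np.hypot(a-q[0],b-q[1])<15: print('hub',cv2.minEnclosingCircle((ray(cs,c[:,0],.029)[:,:2]*1e3).astype(np.float32)))
print([t for t in tiles(i,cs,lo=130)])
```

```text
holder (256.8, 191.9) -28.985393773689186 -1.6476317282019133
holder (256.3, 142.8) 32.68432941808349 -0.8084052398196159
holder (244.3, 165) 7.652697640088541 14.63423743590409
holder (268.8, 170) 1.0903426678267027 -17.187592611572892
hub ((647.2181396484375, 123.89167022705078), 22.126670837402344)
[(array([ 0.4132,  0.2239, 95.1535, 77.8034, 27.3944]), array([294., 269.])), (array([ 0.648 ,  0.1214, 94.4491, 84.7526, 12.7577]), array([211., 239.])), (array([  0.6613,  -0.1493,  95.4686,  75.9185, -12.2   ]), array([217., 176.]))]
```

```bash
python3 -c "
from station import *
print(job_done())"
```

```text
the job is handed in; nothing more can be done
None
```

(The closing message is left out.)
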